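Cap the wash-fluid tank and open its feed

ROBOT

A 6-joint arm with a two-finger parallel gripper is mounted at the origin on the work surface. World frame = base frame: x ahead of the robot, y to its left, z up, the work surface at z = 0. Lengths are in m, angles in degrees, forces in N, time in s.
With the tool pointing down it reaches from about 0.3 to 0.75 m from the base axis. Payload 8.5 kg.
Tool frame: the origin (TCP) lies on the centre line of the jaws, within the pads' length; the fingertips stand env.tips_ahead ahead of it and the grasp point (between the pads) lies 8 mm behind it (env.tips_ahead is the distance from the TCP to the fingertips, in m); z points along the fingers, y is the direction in which the jaws open and shut (so a half turn about z gives the same grasp; the last joint's range is limited). The gripper opens to 85 mm and grips with 20 to 120 N. Pads are 22 mm wide; open, the fingers measure 114 mm over their backs; the gripper's body (76 mm by 85 mm) begins 54 mm behind the grasp point. The pads swing forward as they close: fully open they stand 13 mm farther back than shut.
Start: joints at [-82.867, 21.807, 74.336, -0, 83.858, -12.336], TCP at [0.183, -0.519, 0.242] pointing down, gripper open.
Joint ranges: [-178.18, 178.18], [-50.72, 133.34], [12.68, 142.11], [-81.47, 261.47], [9.98, 163.14], [-165.26, 165.26]. Speed limits (degrees/s): [136.94, 136.94, 180, 180, 180, 180].

INTERFACE

Orientations are given as a 3x3 rotation matrix whose columns are the frame's x, y, z axes.
In Python, from rig import env gives the robot as it stands.
- The arm moves only by the tool servo_tool, never from a script. Its argument "commands" is a list of rows, each an object with "linear": the shift along the tool's x, y, z in mm, a list of three; "angular": the turn, a rotation vector about the tool's x, y, z in degrees, a list of three; "gripper": the opening, from -1 (shut) to 1 (fully open). In form: [{"linear": [x, y, z], "angular": [rx, ry, rz], "gripper": gripper}, ...]. A call has 1 to 20 rows; each row is the pose to reach, as a shift and turn from the pose commanded when the call began, along the tool's axes at that moment; what a row does not reach only later rows make up. A row lasts 1/10 s, in which the tool goes at most 50 mm and 8.59 degrees, less where a joint would pass 70% of its speed; a pose out of reach is approached as far as the arm can. A call with a gripper value outside its range is refused whole. The fingers move at their own pace and stop on an object; "force" is the grip in N (left out, the last holds). Time passes only in rows, so rows that repeat a pose let the fingers close. It gives the time, the measured TCP pose, the force and the opening at its end, in the units of the state.
- env.observe(): the state, without advancing time (a new reading comes with each control period).
- env.get_image(name): name is "scene" or "top" or "wrist"; returns a dict with "frame" (400x640x3 uint8, blue, green, red), "fx", "fy", "cx", "cy" (pixels), "cam_to_world" (4x4, takes a point from camera to world coordinates); the wrist camera has in their place "T_tool_cam" (4x4, takes a point from camera to tool coordinates, whose origin is the TCP and whose axes are the flange's). Camera axes: x right, y up, looking along -z (the intrinsics and any distortion apply to the point x, -y, -z); pixel columns grow to the right and rows downward; lengths in m; the calibration is good to about 2 mm. A picture is of the moment at which its call begins: read the wrist's pose just before it. There is no depth.
- env.close_job(): hands the job in, once; it reports no verdict.
Trained networks look in a picture, given as the dict that the camera call returned (one of the last four; its "shot" number tells which), for a name from the list of things; names that differ only in an ending like _2 or _b are one class to them, and where a whole thing is asked for, a point or a joint stands for the part that bears it (a point fixed in the world has none). Each returns a list of dicts, best first, with "confidence" (0 to 1); they miss things now and then, are a little off and sometimes report something else, mostly with a low value. They report only what shows in the picture. A call takes as long as a camera call. They do not tell look-alikes from the thing itself.
- env.trace(picture, query): "pixels" (400x640 bool, what is visible of it) and "extent" ([left, top, right, bottom] in pixels, round what is visible of it).
The state is a dict: "time_s": time; "q": joint angles; "qvel": joint speeds; "joint_efforts": joint torques, N m; "position": TCP position; "tool_rot": TCP orientation; "ft_force": force on the tool from outside, world axes, zero at the start; "wrist_torque": the same for the moment, N m; "grip_width": finger opening in m.
Only numpy, scipy, OpenCV 4.12 (cv2) and the standard library are available. Lean on these libraries where they do the work, as an engineer would, in place of code of your own. Each camera call takes 0.05 s, during which the arm holds its last target.

TASK

The board-wash tank has just been topped up. Push the smaller cam-lock cap fully home on the tank's slanted filler neck with both its cam arms still swung out, then swing the two cam arms in against the cap one after another until each is fully shut, and only when both are shut turn the feed-valve lever fully open, in line with its pipe. Leave the larger cap and the other things on the bench where they are.

Things in the scene. Friction and masses are not known exactly. Their poses are not given: they have to be found in the camera images.
- cap_mid (a point): Smaller cam-lock cap: loose aluminium cup (0.45 kg) standing open side down in front of the tank, left or right. 58 mm outside, rim 61 mm, 47.5 mm high, bore 48 mm, 36 mm deep; two brass arms (50 g). Point: on its axis 23 mm above the rim. Axes: z through the closed end, +-y to the two arm pins, +-x the plain sides to grip. On the neck it turns freely about its axis
- cam_a (a joint): Angle (rad) of the cam arm on the cap's +y side: 0 shut (along the cap's axis, pointing past its closed end), 1.5 swung out square to the axis; starts at 1.2 to 1.45. Stays where left (0.05 N m friction). Its pin is parallel to cap x, 34 mm from the cap's axis, 11 mm below cap_mid. Shutting, its lobe enters the neck's groove; it fouls if the cap is over 2 mm from home
- cam_b (a joint): Angle (rad) of the like cam arm on the cap's -y side: same meaning as cam_a
- cam_a_grip (a point): Point within the outer part of arm a, 74 mm from its pin along the arm and 4 mm to its outer face. The arm is a bar 15.5 mm wide (along the hinge, parallel to cap x), 8 mm thick, reaching 93 mm from the pin. Axes: z along the arm to its tip, x along the hinge, y out of the face that looks outwards when shut
- cam_b_grip (a point): The like point on arm b, same axes
- neck: Tank's filler neck: fixed grooved aluminium adaptor, 45.5 mm wide, leaning 35 degrees from vertical to the robot side. Origin: centre of its open end face, 70 mm off the tank's sloping shoulder. Axes: z outwards along the neck, y level, x up the slope. Chamfer 3 mm, head 10 mm, then a groove 33 mm in diameter. With the cap fully home, cap_mid is on the axis at z = -13 mm, its rim at -36 mm
- feed_valve (a joint): Angle of the feed-valve lever, rad: 0 shut (lever across the pipe, pointing towards the robot), 1.571 open (in line with the pipe, pointing away from the tank's right side). Turns counter-clockwise from above about a vertical stem; stays where it is left (0.2 N m friction), stops at both ends
- valve_stem (a point): Point on the lever's vertical turning axis, at the height of the lever's sleeve (about 90 mm above the bench)
- lever_grip (a point): Centre of the lever's black sleeve, 85 mm from the turning axis. The sleeve is 68 mm long, 18 mm wide, 11 mm high, its end 114 mm from the axis; about 84 mm of free height below it. Axes: z up, x from the sleeve towards the stem
- tank: Fixed steel tank, 230 mm deep (x), 280 mm wide (y), 180 mm high; origin under the middle of its footprint; x points away from the robot side. Front face 100 mm high, then a shoulder sloping at 35 degrees up to the top. The feed pipe leaves its right (-y) side 52 mm up, runs 170 mm to the right, then down into the bench. Two carrying handles on top
- big_cap_mid (a point): The larger cam-lock cap, for another vessel: the same shape 1.4 times as big (82 mm in diameter, 67 mm high, 0.9 kg), with its arms shut and standing up to 147 mm. Point: on its axis, 32 mm above the bench. Not to be moved
- bottle: White plastic bottle, 62 mm in diameter, 150 mm high; origin under its centre
- spool: Solder-wire spool standing on end, 60 mm in diameter, 46 mm high; origin under its centre
- funnel: Grey funnel standing mouth down, 112 mm wide, 110 mm high; origin under its centre
- driver: Screwdriver lying on the bench, 190 mm long, handle to its -x; origin about mid-length, on the bench
- tin: Round steel tip-cleaner tin, 72 mm in diameter, 54 mm high; origin under its centre
Things that resemble listed ones, but are neither listed nor needed, are in the scene too. Leave any green or orange look-alike of the part that bears cap_mid alone.

How it is judged:
By the outcome, as a careful person would: the job done as asked, in the order asked, and still so for the second after the job is handed in, with the robot touching nothing.
It also fails if it takes over 72 s, if anything falls off the work surface, if the arm or the gripper's body presses on something with over 40 N, if the wrist force passes 120 N, or if a joint passes its speed limit or range.

## Working session

There is one attempt and no reset: what is moved stays moved. The work goes in short steps, Python scripts to look and compute and a tool call to move; the robot and the scene stay as the last step left them, time stands still between calls to the robot, and variables do not carry over. Pictures are saved under pics/ and viewed, and the job is handed in when it is done.

Besides the shell and the picture viewer there is one more tool, called after ">>>" as name(argument=value, ...) on one line, values as JSON. servo_tool: Moves the arm, as the interface text tells. Its arguments: {"type":"object","properties":{"commands":{"type":"array","items":{"type":"object","properties":{"linear":{"type":"array","items":{"type":"number"}},"angular":{"type":"array","items":{"type":"number"}},"gripper":{"type":"number"}}}},"force":{"type":"number"}},"required":["commands"]}

```bash
ls; mkdir -p pics
python3 - <<'E'
from rig import env
import cv2,json
s=env.observe(); print(s); print(env.tips_ahead)
for n in ("scene","top"):
    p=env.get_image(n); cv2.imwrite(f"pics/{n}0.png",p["frame"]); print(n,{k:v for k,v in p.items() if k!="frame"})
E
```

```text
pics
{'time_s': 0.0, 'q': array([-8.28676339e+01,  2.18412281e+01,  7.43839906e+01,  1.13926816e-03,
        8.38572608e+01, -1.23345268e+01]), 'qvel': array([ 0.05736333,  0.12601313, -0.02979362, -0.00741078,  0.08651237,
       -0.03440748]), 'joint_efforts': array([ 1.16570784e-03, -4.48467565e+01, -2.31281215e+01, -1.84169348e-04,
        4.72344036e-03,  2.43387228e-05]), 'position': array([ 0.1832741 , -0.51828286,  0.24171402]), 'tool_rot': array([[ 9.42834957e-01,  3.33259988e-01, -1.59119262e-04],
       [ 3.33259865e-01, -9.42833927e-01,  1.43085466e-03],
       [ 3.26823566e-04, -1.40208785e-03, -9.99998964e-01]]), 'ft_force': array([ 0.66741949, -0.22128125,  0.83976836]), 'wrist_torque': array([-0.02479295,  0.07622877,  0.01477135]), 'grip_width': 0.08580367194589249}
0.011
scene {'fx': 418.2386532598955, 'fy': 418.2386532598955, 'cx': 322.71008189576327, 'cy': 199.61888245589714, 'cam_to_world': array([[ 0.52744189, -0.562824  ,  0.63642297,  1.29099772],
       [ 0.84933852,  0.33104248, -0.41113862, -0.52947956],
       [ 0.02071564,  0.75739027,  0.65263377,  0.93084913],
       [ 0.        ,  0.        ,  0.        ,  1.        ]]), 'shot': 1}
top {'fx': 433.75966728638616, 'fy': 433.75966728638616, 'cx': 322.2231472226773, 'cy': 200.67756584235394, 'cam_to_world': array([[ 0.00535088,  0.98731358, -0.15869236,  0.28644595],
       [-0.99989413,  0.00313515, -0.01420948, -0.04342296],
       [-0.01353169,  0.15875159,  0.98722582,  1.4731974 ],
       [ 0.        ,  0.        ,  0.        ,  1.        ]]), 'shot': 2}
```

View pics/scene0.png

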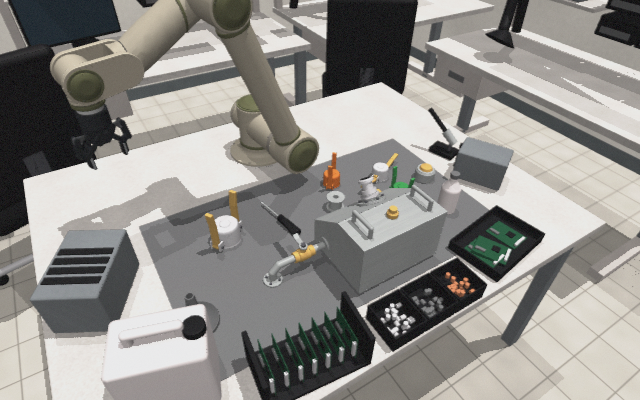

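View pics/top0.png

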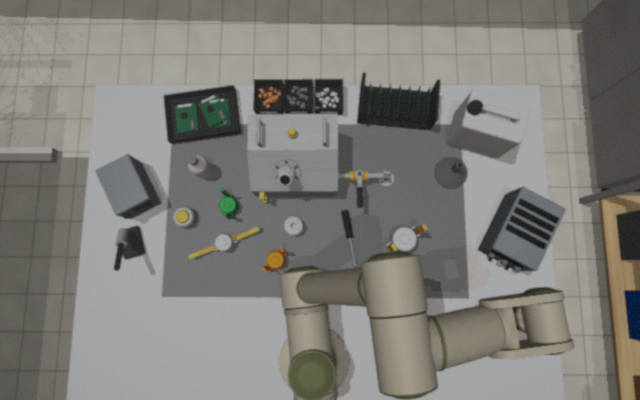

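```bash
cat > h.py <<'E'
import numpy as np, cv2
from rig import env
def shot(n):
    s=env.observe(); p=env.get_image(n)
    if n=="wrist":
        T=np.eye(4); T[:3,:3]=s["tool_rot"]; T[:3,3]=s["position"]
        p["C"]=T@np.array(p["T_tool_cam"])
    else: p["C"]=np.array(p["cam_to_world"])
    return p
def ray(p,u,v):
    d=np.array([(u-p["cx"])/p["fx"],-(v-p["cy"])/p["fy"],-1]); return p["C"][:3,3],p["C"][:3,:3]@d
def onz(p,u,v,z):
    o,d=ray(p,u,v); return o+d*(z-o[2])/d[2]
def proj(p,X):
    X=np.atleast_2d(X); c=(X-p["C"][:3,3])@p["C"][:3,:3]
    return np.c_[p["cx"]+p["fx"]*c[:,0]/-c[:,2], p["cy"]-p["fy"]*c[:,1]/-c[:,2]]
def crop(p,name,l,t,r,b,k):
    c=cv2.resize(p["frame"][t:b,l:r],None,fx=k,fy=k,interpolation=cv2.INTER_CUBIC); cv2.imwrite("pics/"+name,c)
E
python3 - <<'E'
from h import *
p=shot("top"); q=shot("scene")
print([k for k in p])
crop(p,"top_c1.png",180,100,410,280,3)
crop(q,"scene_c1.png",260,130,460,270,4)
for n,P in(("top",p),("scene",q)):
  for o in ["cap_mid","cam_a","big_cap_mid","neck","tank","feed_valve","bottle","spool","tin","funnel","driver"]:
    for d in env.trace(P,o)[:4]:
      e=d["extent"]; m=d["pixels"]; ys,xs=np.nonzero(m)
      print(n,o,round(d["confidence"],2),e,m.sum(),onz(P,xs.mean(),ys.mean(),0.03).round(3))
E
```

```text
['frame', 'fx', 'fy', 'cx', 'cy', 'cam_to_world', 'shot', 'C']
top cap_mid 0.93 [188.4, 226.4, 263.0, 257.9] 628 [0.378 0.299 0.03 ]
top cap_mid 0.84 [220.4, 188.2, 238.1, 216.8] 419 [0.506 0.295 0.03 ]
top cap_mid 0.81 [261.4, 245.9, 285.5, 272.7] 377 [0.319 0.131 0.03 ]
top cam_a 0.63 [189.4, 247.5, 214.0, 258.3] 114 [0.347 0.374 0.03 ]
top cam_a 0.46 [235.2, 226.0, 261.2, 243.1] 133 [0.406 0.232 0.03 ]
top big_cap_mid 0.97 [388.0, 224.9, 424.3, 252.0] 648 [ 0.393 -0.295  0.03 ]
top neck 0.66 [273.5, 159.8, 299.3, 182.6] 538 [0.619 0.1   0.03 ]
top tank 0.21 [435.7, 161.6, 466.9, 189.5] 830 [ 0.619 -0.458  0.03 ]
top feed_valve 0.77 [356.5, 173.7, 364.9, 208.6] 197 [ 0.56  -0.148  0.03 ]
top feed_valve 0.6 [172.1, 205.1, 200.3, 225.8] 410 [0.461 0.44  0.03 ]
top feed_valve 0.59 [232.7, 224.8, 260.8, 240.3] 76 [0.411 0.223 0.03 ]
top bottle 0.67 [185.9, 154.1, 215.9, 178.0] 418 [0.637 0.397 0.03 ]
top funnel 0.8 [437.6, 156.4, 466.4, 187.4] 759 [ 0.62 -0.46  0.03]
top driver 0.72 [337.7, 211.0, 356.5, 266.9] 227 [ 0.434 -0.108  0.03 ]
scene cap_mid 0.95 [322.2, 155.6, 340.2, 188.0] 
[... 396 characters left out ...]
331.0, 154.2, 337.3, 169.1] 51 [0.242 0.191 0.03 ]
scene cam_a 0.55 [389.8, 166.8, 398.3, 188.0] 80 [0.429 0.326 0.03 ]
scene big_cap_mid 0.82 [202.9, 186.7, 240.9, 253.0] 1152 [ 0.368 -0.284  0.03 ]
scene neck 0.56 [357.5, 173.7, 386.5, 206.0] 477 [0.46  0.193 0.03 ]
scene tank 0.96 [266.1, 176.5, 446.8, 294.4] 10191 [0.628 0.08  0.03 ]
scene feed_valve 0.58 [283.2, 218.9, 307.0, 248.4] 230 [ 0.504 -0.12   0.03 ]
scene bottle 0.59 [438.0, 170.1, 464.3, 213.6] 665 [0.6   0.429 0.03 ]
scene spool 0.78 [326.7, 191.3, 345.1, 211.2] 318 [0.437 0.07  0.03 ]
scene tin 0.59 [411.3, 160.4, 439.3, 182.1] 343 [0.473 0.432 0.03 ]
scene funnel 0.94 [186.7, 292.3, 221.3, 329.0] 345 [ 0.622 -0.44   0.03 ]
```

```bash
true
```

```text
(no output)
```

View pics/top_c1.png

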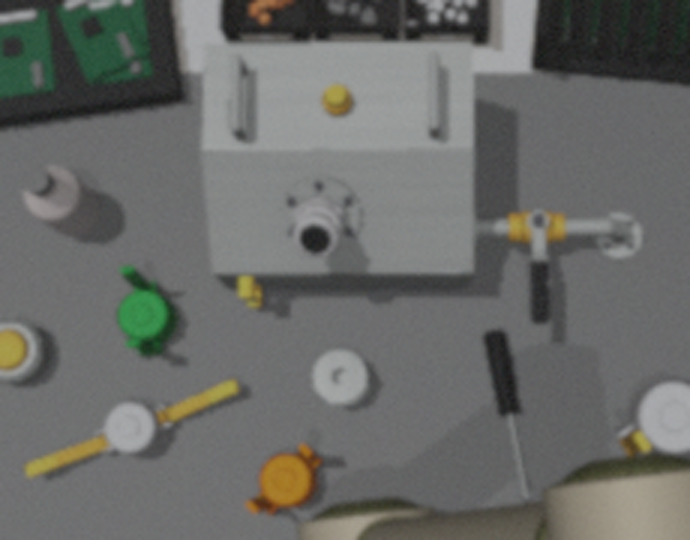

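View pics/scene_c1.png

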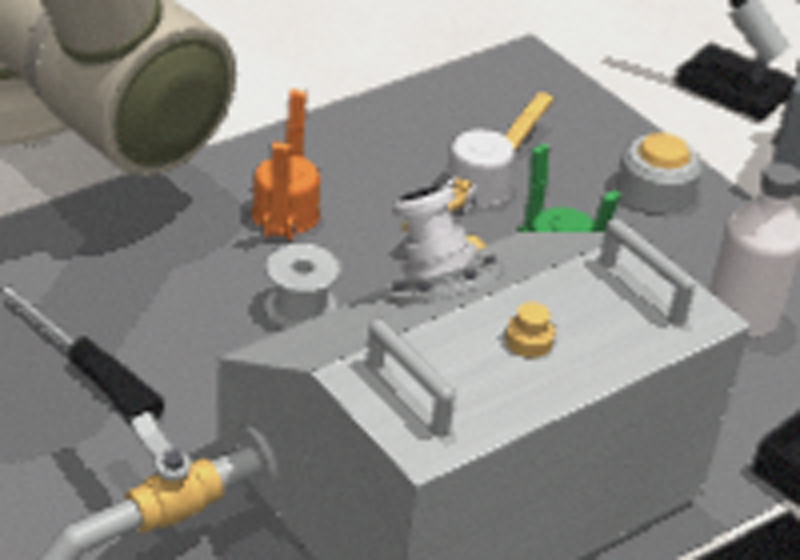

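Run:
```python
from h import *
p=shot("wrist"); print(np.round(p["T_tool_cam"],4),p["fx"],p["cx"],p["cy"])
t=shot("top")
print("cap top c",onz(t,180+130/3,100+427/3,0.0475), "tips",onz(t,180+235/3,100+387/3,.03),onz(t,180+28/3,100+470/3,.03))
for n,u,v,z in [("spool",340,378,.046),("green",143,315,.047),("orange",288,482,.047),("stem",538,218,.1),("sleeve end",540,320,.09),("neckend",315,238,.2),("tankFL",212,274,.1),("tankFR",473,273,.1),("tankBL",204,150,.18),("bottle",50,190,.15),("brass tap",250,292,.05)]:
    print(n,onz(t,180+u/3,100+v/3,z).round(3))
```

```text
[[ 6.000e-04  9.456e-01  3.253e-01  8.440e-02]
 [ 1.000e+00 -8.000e-04  5.000e-04  9.000e-04]
 [ 7.000e-04  3.253e-01 -9.456e-01 -1.313e-01]
 [ 0.000e+00  0.000e+00  0.000e+00  1.000e+00]] 317.04318733605277 321.32204597319765 198.00934074484726
cap top c [0.3758301  0.30161822 0.0475    ] tips [0.42189066 0.19036827 0.03      ] [0.32902974 0.41695759 0.03      ]
spool [0.431 0.072 0.046]
green [0.5   0.292 0.047]
orange [0.317 0.127 0.047]
stem [ 0.599 -0.143  0.1  ]
sleeve end [ 0.49  -0.145  0.09 ]
neckend [0.556 0.087 0.2  ]
tankFL [0.537 0.207 0.1  ]
tankFR [ 0.539 -0.073  0.1  ]
tankBL [0.652 0.205 0.18 ]
bottle [0.617 0.371 0.15 ]
brass tap [0.526 0.173 0.05 ]
```

>>> servo_tool(commands=[{"linear": [391, -305, -118], "angular": [0, 0, -47], "gripper": 1}, {"linear": [391, -305, -118], "angular": [0, 0, -47], "gripper": 1}, {"linear": [391, -305, -118], "angular": [0, 0, -47], "gripper": 1}, {"linear": [391, -305, -118], "angular": [0, 0, -47], "gripper": 1}, {"linear": [391, -305, -118], "angular": [0, 0, -47], "gripper": 1}, {"linear": [391, -305, -118], "angular": [0, 0, -47], "gripper": 1}, {"linear": [391, -305, -118], "angular": [0, 0, -47], "gripper": 1}, {"linear": [391, -305, -118], "angular": [0, 0, -47], "gripper": 1}, {"linear": [391, -305, -118], "angular": [0, 0, -47], "gripper": 1}, {"linear": [391, -305, -118], "angular": [0, 0, -47], "gripper": 1}, {"linear": [455, -709, -20], "angular": [0, 0, -93], "gripper": 1}, {"linear": [455, -709, -20], "angular": [0, 0, -93], "gripper": 1}, {"linear": [455, -709, -20], "angular": [0, 0, -93], "gripper": 1}, {"linear": [455, -709, -20], "angular": [0, 0, -93], "gripper": 1}, {"linear": [455, -709, -20], "angular": [0, 0, -93], "gripper": 1}, {"linear": [455, -709, -20], "angular": [0, 0, -93], "gripper": 1}, {"linear": [455, -709, -20], "angular": [0, 0, -93], "gripper": 1}, {"linear": [455, -709, -20], "angular": [0, 0, -93], "gripper": 1}, {"linear": [455, -709, -20], "angular": [0, 0, -93], "gripper": 1}, {"linear": [455, -709, -20], "angular": [0, 0, -93], "gripper": 1}])

```text
time_s: 3.4
position: [0.3748, 0.304, 0.2613]
tool_rot: [[-0.386, 0.922, -0.002], [0.922, 0.386, -0.0], [0.0, -0.002, -1.0]]
ft_force: [-0.4, -1.4, -0.7]
grip_width: 0.0857
```

Run:
```python
from h import *
import pickle
p=shot("wrist"); cv2.imwrite("pics/w1.png",p["frame"]); pickle.dump(p,open("w1.pkl","wb"))
print(env.observe()["q"])
t=shot("top"); crop(t,"top1.png",180,100,420,280,3)
```

```text
[ 2.47653281e+01  1.41371589e+01  8.24477377e+01 -4.87647111e-03
  8.34718675e+01  2.13329924e+00]
```

View pics/w1.png

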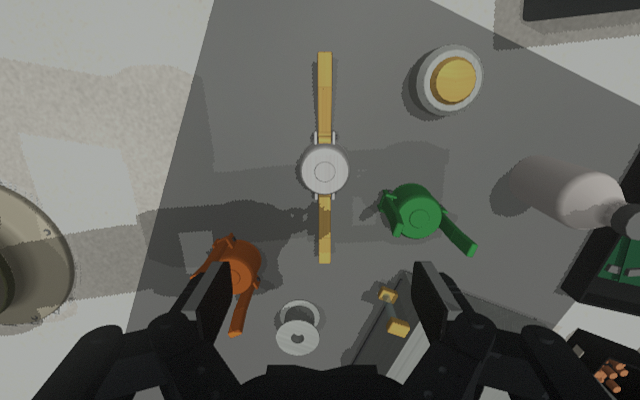

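Run:
```python
from h import *
import pickle
p=pickle.load(open("w1.pkl","rb"))
crop(p,"w1c.png",260,30,450,290,3)
cv2.imwrite("pics/w1c.png",cv2.resize(cv2.imread("pics/w1c.png"),None,fx=.75,fy=.75))
for (u,v,z) in [(325,171,.0475),(325,172,.0475),(324.5,52,.05),(324.5,263,.05)]:
    print(onz(p,u,v,z).round(4))
# overlay top circle
```

```text
[0.3802 0.3023 0.0475]
[0.3806 0.3013 0.0475]
[0.3324 0.4138 0.05  ]
[0.4247 0.1955 0.05  ]
```

View pics/w1c.png

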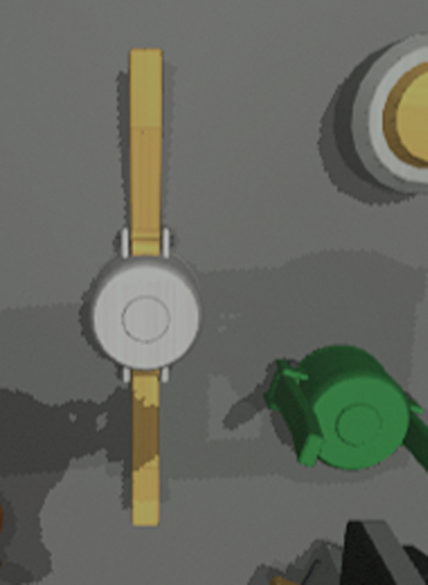

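View pics/top1.png

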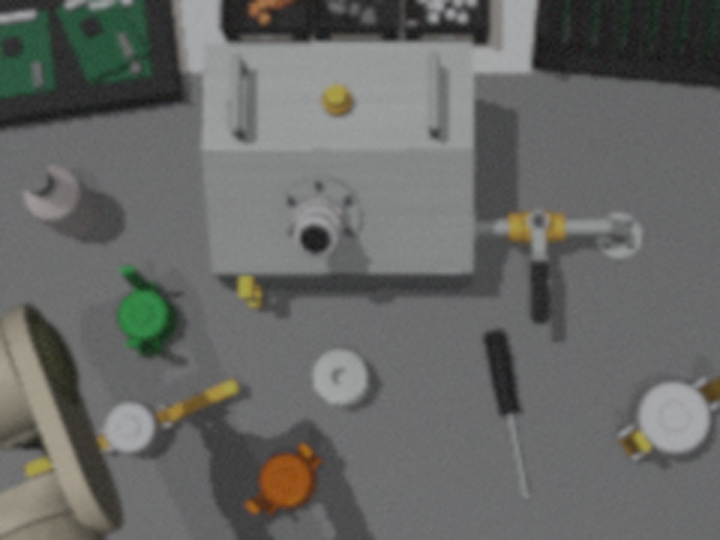

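>>> servo_tool(commands=[{"linear": [-3, 3, 50], "angular": [0, 0, 0], "gripper": 1}, {"linear": [-3, 3, 100], "angular": [0, 0, 0], "gripper": 1}, {"linear": [-3, 3, 130], "angular": [0, 0, 0], "gripper": 1}, {"linear": [-3, 3, 130], "angular": [0, 0, 0], "gripper": 1}, {"linear": [-3, 3, 130], "angular": [0, 0, 0], "gripper": 1}])

```text
time_s: 4.0
position: [0.3809, 0.2995, 0.1336]
tool_rot: [[-0.381, 0.925, 0.001], [0.925, 0.381, 0.0], [-0.0, 0.001, -1.0]]
ft_force: [-0.3, 0.2, 0.7]
grip_width: 0.0852
```

Run:
```python
from h import *
import pickle
print(env.observe()["position"])
p=shot("wrist"); cv2.imwrite("pics/w2.png",p["frame"]); pickle.dump(p,open("w2.pkl","wb"))
g=cv2.medianBlur(cv2.cvtColor(p["frame"],cv2.COLOR_BGR2GRAY),5)
c=cv2.HoughCircles(g,cv2.HOUGH_GRADIENT,1,60,param1=100,param2=30,minRadius=25,maxRadius=90)
print(c)
```

```text
[0.38090174 0.29945242 0.13359195]
[[[539.5  74.5  63.3]
  [319.5 208.5  37.4]]]
```

View pics/w2.png

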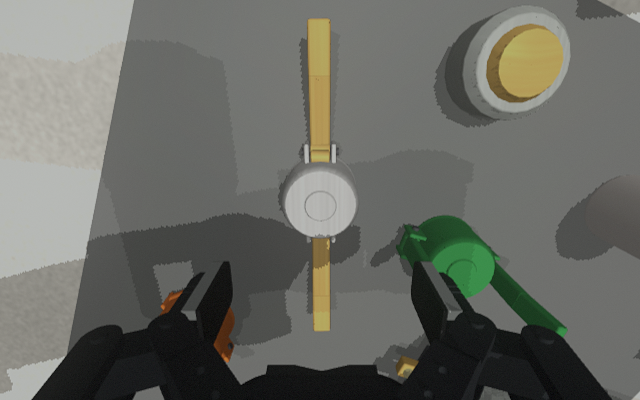

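Run:
```python
from h import *
import pickle
p=pickle.load(open("w2.pkl","rb"))
for v in (202,204,206): 
  X=onz(p,320,v,.0475); R=p["C"]; 
  print(X.round(4))
c=np.array([.3799,.3020,0]) ; th=np.linspace(0,2*np.pi,60)
f=p["frame"].copy()
X=onz(p,320,204,.0475)
for z,r,col in((.0475,.029,(0,0,255)),(0.002,.0305,(255,0,0))):
  uv=proj(p,np.c_[X[0]+r*np.cos(th),X[1]+r*np.sin(th),z+0*th]); cv2.polylines(f,[uv.round().astype(int)],True,col,1)
cv2.imwrite("pics/w2o.png",cv2.resize(f[120:270,240:420],None,fx=4,fy=4))
```

```text
[0.3784 0.3042 0.0475]
[0.379  0.3028 0.0475]
[0.3796 0.3013 0.0475]
```

View pics/w2o.png

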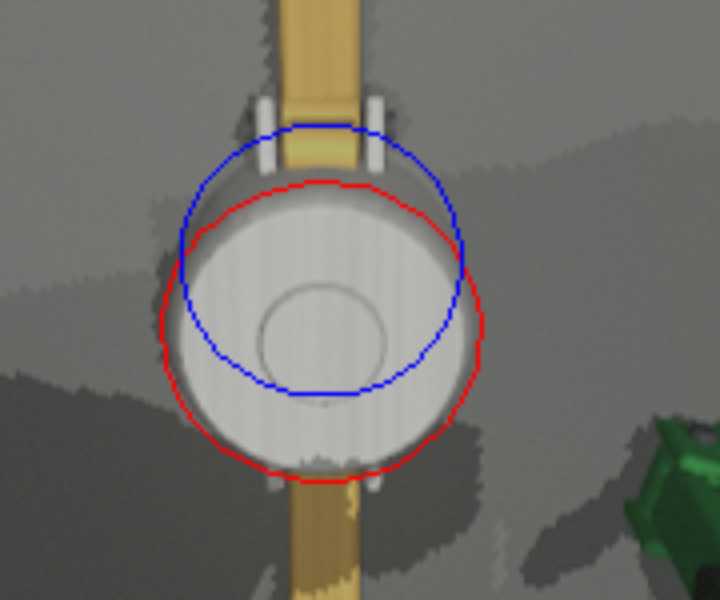

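>>> servo_tool(commands=[{"linear": [3.5, -0.5, 40], "angular": [0, 0, 0], "gripper": 1}, {"linear": [3.5, -0.5, 80], "angular": [0, 0, 0], "gripper": 1}, {"linear": [3.5, -0.5, 105], "angular": [0, 0, 0], "gripper": 1}, {"linear": [3.5, -0.5, 112], "angular": [0, 0, 0], "gripper": 1}, {"linear": [3.5, -0.5, 112], "angular": [0, 0, 0], "gripper": 1}, {"linear": [3.5, -0.5, 112], "angular": [0, 0, 0], "gripper": 1}, {"linear": [3.5, -0.5, 112], "angular": [0, 0, 0], "gripper": -1}, {"linear": [3.5, -0.5, 112], "angular": [0, 0, 0], "gripper": -1}, {"linear": [3.5, -0.5, 112], "angular": [0, 0, 0], "gripper": -1}, {"linear": [3.5, -0.5, 112], "angular": [0, 0, 0], "gripper": -1}, {"linear": [3.5, -0.5, 112], "angular": [0, 0, 0], "gripper": -1}, {"linear": [3.5, -0.5, 112], "angular": [0, 0, 0], "gripper": -1}], force=80)

```text
time_s: 5.25
position: [0.3785, 0.3032, 0.0217]
tool_rot: [[-0.382, 0.924, 0.002], [0.924, 0.382, 0.001], [-0.0, 0.002, -1.0]]
ft_force: [-1.8, -1.4, 12.8]
grip_width: 0.0565
```

Run:
```python
from h import *
import pickle
print(env.observe()["position"])
p=shot("wrist"); cv2.imwrite("pics/w3.png",p["frame"])
```

```text
[0.37845822 0.30316718 0.02174932]
```

View pics/w3.png

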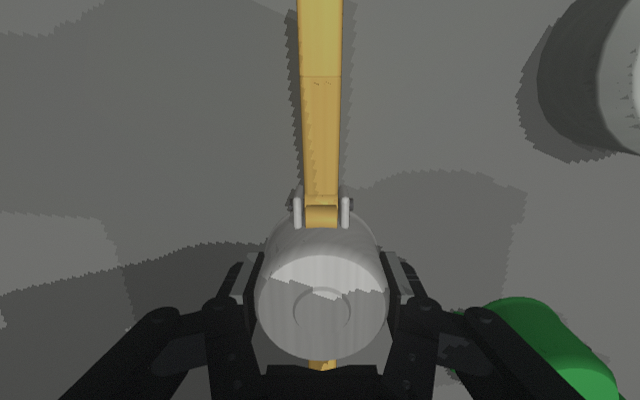

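>>> servo_tool(commands=[{"linear": [0, 0, -50], "angular": [0, 0, 0], "gripper": -1}, {"linear": [0, 0, -100], "angular": [0, 0, 0], "gripper": -1}, {"linear": [0, 0, -150], "angular": [0, 0, 0], "gripper": -1}, {"linear": [0, 0, -200], "angular": [0, 0, 0], "gripper": -1}, {"linear": [0, 0, -250], "angular": [0, 0, 0], "gripper": -1}, {"linear": [0, 0, -250], "angular": [0, 0, 0], "gripper": -1}])

```text
time_s: 5.9
position: [0.3794, 0.3037, 0.2765]
tool_rot: [[-0.382, 0.924, 0.011], [0.924, 0.382, 0.005], [0.0, 0.012, -1.0]]
ft_force: [-0.2, -0.1, -6.4]
grip_width: 0.0568
```

Run:
```python
from h import *
import pickle
o=env.observe(); print(o["position"],o["ft_force"],o["grip_width"])
t=shot("top"); s=shot("scene"); pickle.dump((t,s),open("ts.pkl","wb"))
crop(t,"t2.png",235,110,405,220,4.5 and 4); crop(s,"s2.png",270,150,420,260,5)
```

```text
[0.37938674 0.30373664 0.27645877] [-0.24335721 -0.07797899 -6.44621218] 0.056849704477040235
```

View pics/t2.png

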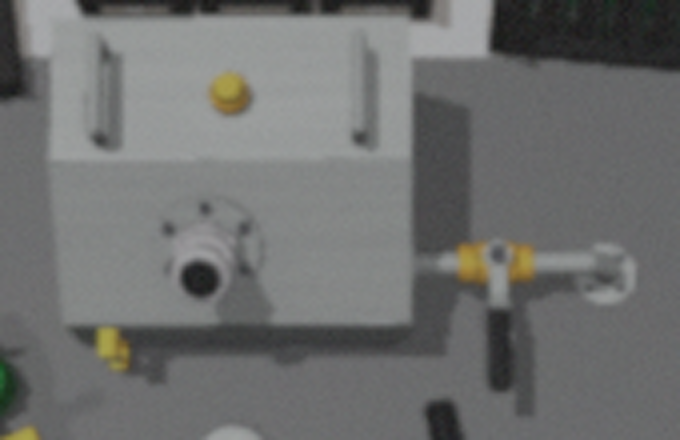

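View pics/s2.png

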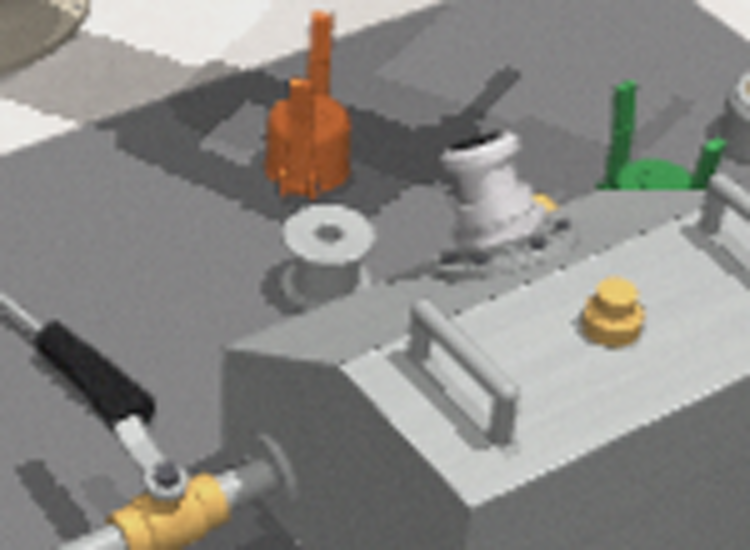

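```bash
cat >> h.py <<'E'
def tri(rs):
    A=np.zeros((3,3));b=np.zeros(3)
    for o,d in rs:
        d=d/np.linalg.norm(d);M=np.eye(3)-np.outer(d,d);A+=M;b+=M@o
    X=np.linalg.solve(A,b); return X,[np.linalg.norm(np.cross(d/np.linalg.norm(d),X-o)) for o,d in rs]
E
python3 - <<'E'
from h import *
import pickle
t,s=pickle.load(open("ts.pkl","rb"))
print("neck",tri([ray(t,285,179.5),ray(s,270+480/5,150+146/5)]))
print("stem",tri([ray(t,235+498/4,110+253/4),ray(s,270+166/5,150+478/5)]))
print("sleeve end",tri([ray(t,235+500/4,110+388/4),ray(s,270+43/5,150+337/5)]))
for n,u,v,z in[("FL",66,325,.1),("FR",412,325,.1),("kL",52,158,.18),("kR",412,158,.18)]: print(n,onz(t,235+u/4,110+v/4,z).round(4))
E
```

```text
neck (array([0.55745188, 0.08893318, 0.19270996]), [np.float64(0.0014574413825130148), np.float64(0.0014574413825129986)])
stem (array([ 0.60152979, -0.14451351,  0.08321052]), [np.float64(0.0005901174618666577), np.float64(0.0005901174618665506)])
sleeve end (array([ 0.48444948, -0.15078284,  0.09849629]), [np.float64(0.0068144548308285815), np.float64(0.006814454830828727)])
FL [0.5373 0.2046 0.1   ]
FR [ 0.5381 -0.0742  0.1   ]
kL [0.6535 0.2051 0.18  ]
kR [ 0.654  -0.0725  0.18  ]
```

```bash
cat >> h.py <<'E'
from scipy.spatial.transform import Rotation as Ro
a=np.deg2rad(35)
Rn=np.array([[0,1,0],[np.cos(a),0,np.sin(a)],[np.sin(a),0,-np.cos(a)]]).T  # tool axes on neck
def delta(P,R,o=None):
    o=o or env.observe(); M=o["tool_rot"]
    return (M.T@(np.array(P)-o["position"])*1000).round(1), np.rad2deg(Ro.from_matrix(M.T@R).as_rotvec()).round(2)
E
python3 - <<'E'
from h import *
print(delta([.5,.029,.283],Rn))
E
```

```text
(array([-299.8,    8.5,  -13.1]), array([-34.57,  -6.86,  21.77]))
```

>>> servo_tool(commands=[{"linear": [-40, 1, -20], "angular": [-4.3, -0.9, 2.7], "gripper": -1}, {"linear": [-80, 2, -20], "angular": [-8.6, -1.7, 5.4], "gripper": -1}, {"linear": [-120, 4, -20], "angular": [-13, -2.6, 8.2], "gripper": -1}, {"linear": [-160, 5, -20], "angular": [-17.3, -3.4, 10.9], "gripper": -1}, {"linear": [-200, 6, -20], "angular": [-21.6, -4.3, 13.6], "gripper": -1}, {"linear": [-240, 7, -18], "angular": [-26, -5.2, 16.3], "gripper": -1}, {"linear": [-280, 8, -16], "angular": [-30.2, -6, 19], "gripper": -1}, {"linear": [-300, 8.5, -14], "angular": [-34.6, -6.9, 21.8], "gripper": -1}, {"linear": [-300, 8.5, -14], "angular": [-34.6, -6.9, 21.8], "gripper": -1}, {"linear": [-300, 8.5, -14], "angular": [-34.6, -6.9, 21.8], "gripper": -1}, {"linear": [-300, 8.5, -14], "angular": [-34.6, -6.9, 21.8], "gripper": -1}])

```text
time_s: 7.1
position: [0.5001, 0.0297, 0.2831]
tool_rot: [[-0.001, 0.82, 0.572], [1.0, 0.0, 0.001], [0.0, 0.572, -0.82]]
ft_force: [0.1, 0.8, -6.3]
grip_width: 0.0563
```

Run:
```python
from h import *
import pickle
o=env.observe(); print(o["position"],o["q"],o["ft_force"],o["wrist_torque"])
p=shot("wrist"); cv2.imwrite("pics/w4.png",p["frame"]); pickle.dump(p,open("w4.pkl","wb"))
```

```text
[0.50005009 0.0297491  0.2831318 ] [-14.31807512   2.47344038 100.89468132  11.95784765  43.24311448
 -20.61745818] [ 0.12338219  0.78103576 -6.30843566] [-0.01949139  0.89092967  0.01359403]
```

View pics/w4.png

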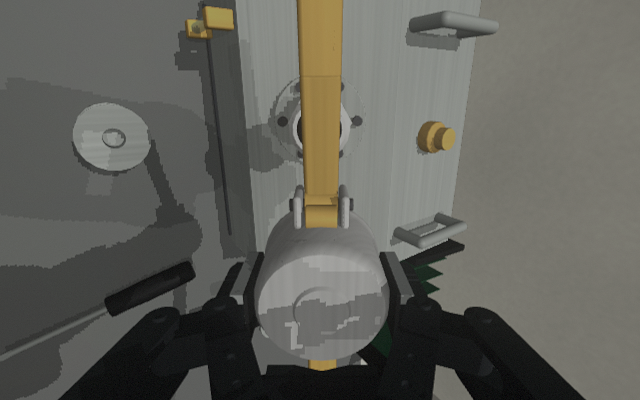

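>>> servo_tool(commands=[{"linear": [0, -45, 0], "angular": [0, 0, 0], "gripper": -1}, {"linear": [0, -45, 0], "angular": [0, 0, 0], "gripper": -1}, {"linear": [0, -45, 0], "angular": [0, 0, 0], "gripper": -1}, {"linear": [0, -45, 0], "angular": [0, 0, 0], "gripper": -1}])

```text
time_s: 7.55
position: [0.4646, 0.0292, 0.2595]
tool_rot: [[-0.0, 0.817, 0.576], [1.0, 0.001, -0.001], [-0.001, 0.576, -0.817]]
ft_force: [-0.5, 0.5, -5.8]
grip_width: 0.0563
```

Run:
```python
from h import *
import pickle
o=env.observe(); print(o["position"],o["q"])
p=shot("wrist"); cv2.imwrite("pics/w5.png",p["frame"]); pickle.dump(p,open("w5.pkl","wb"))
crop(p,"w5c.png",320,50,480,200,5)
```

```text
[0.46463192 0.02924685 0.25945782] [-1.60578880e+01  4.12135382e-03  1.07973735e+02  1.46635136e+01
  3.88318916e+01 -2.47927381e+01]
```

View pics/w5.png

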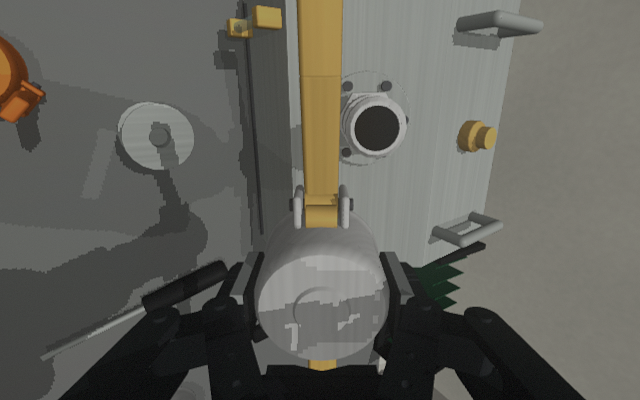

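View pics/w5c.png

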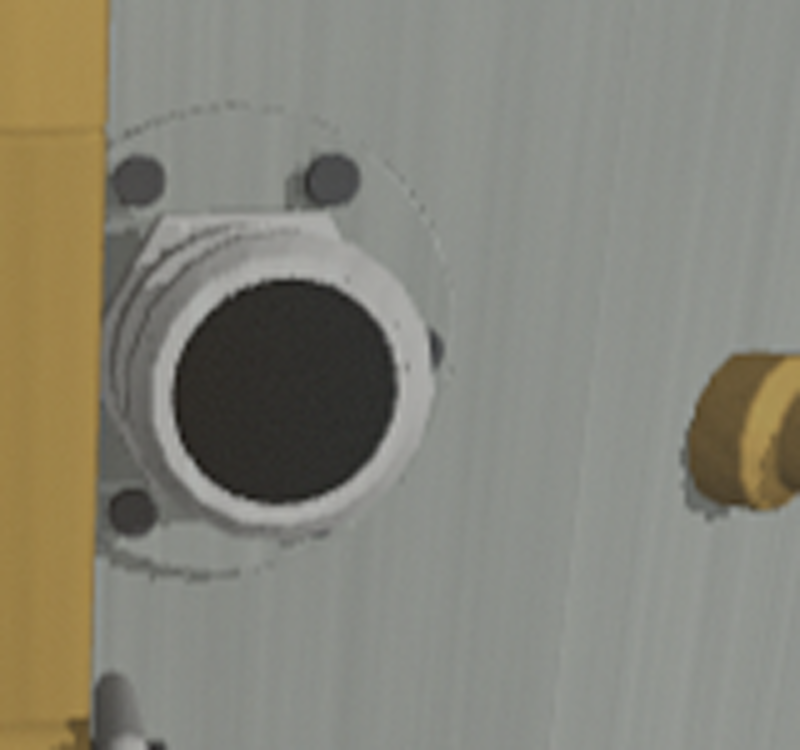

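Run:
```python
from h import *
import pickle
t,s=pickle.load(open("ts.pkl","rb")); w=pickle.load(open("w5.pkl","rb"))
rt,rs,rw=ray(t,285,179.5),ray(s,366,179.2),ray(w,377.2,128)
for c in ([rt,rw],[rs,rw],[rt,rs],[rt,rs,rw]):
    X,e=tri(c); print(X.round(4),np.round(e,4), proj(t,X).round(1),proj(s,X).round(1),proj(w,X).round(1))
# ellipse of bore
g=cv2.cvtColor(w["frame"],cv2.COLOR_BGR2GRAY); m=(g<60).astype(np.uint8); m[:, :345]=0;m[:, 420:]=0;m[:95]=0;m[160:]=0
c=max(cv2.findContours(m,0,1)[0],key=cv2.contourArea); print(cv2.fitEllipse(c))
```

```text
[0.5547 0.0865 0.2018] [0.0002 0.0002] [[285.1 179.5]] [[364.5 176.5]] [[377.3 127.7]]
[0.5611 0.0863 0.1961] [0.0012 0.0012] [[285.4 177.8]] [[365.6 179.3]] [[378.1 126.6]]
[0.5575 0.0889 0.1927] [0.0015 0.0015] [[284.6 179.2]] [[365.5 179.3]] [[371.5 122.9]]
[0.5586 0.0871 0.1957] [0.0026 0.0022 0.0021] [[285.1 178.6]] [[365.3 178.9]] [[375.4 125.7]]
((376.3215026855469, 127.791748046875), (41.887168884277344, 44.657711029052734), 39.920841217041016)
```

>>> servo_tool(commands=[{"linear": [0, 45, 0], "angular": [0, 0, 0], "gripper": -1}, {"linear": [0, 90, 0], "angular": [0, 0, 0], "gripper": -1}, {"linear": [0, 90, 0], "angular": [0, 0, 0], "gripper": -1}, {"linear": [0, 90, 0], "angular": [0, 0, 0], "gripper": -1}, {"linear": [0, 90, 0], "angular": [0, 0, 0], "gripper": -1}])

```text
time_s: 8.1
position: [0.537, 0.0293, 0.3095]
tool_rot: [[0.0, 0.819, 0.573], [1.0, -0.0, -0.0], [0.0, 0.573, -0.819]]
ft_force: [-0.9, 0.4, -7.3]
grip_width: 0.0564
```

Run:
```python
from h import *
import pickle
o=env.observe(); print(o["position"],o["q"])
w=shot("wrist"); cv2.imwrite("pics/w6.png",w["frame"]); pickle.dump(w,open("w6.pkl","wb"))
crop(w,"w6c.png",180,50,340,200,5)
g=cv2.cvtColor(w["frame"],cv2.COLOR_BGR2GRAY); m=(g<60).astype(np.uint8); m[:, :220]=0;m[:, 310:]=0;m[:90]=0;m[165:]=0
for c in cv2.findContours(m,0,1)[0]:
  if cv2.contourArea(c)>200: print(cv2.fitEllipse(c))
```

```text
[0.53696002 0.0292756  0.30945665] [-12.99094054   5.04454787  93.44488799  10.02729093  47.67702897
 -17.47514575]
((256.27667236328125, 127.94554138183594), (42.07122802734375, 45.179656982421875), 139.87562561035156)
```

View pics/w6c.png

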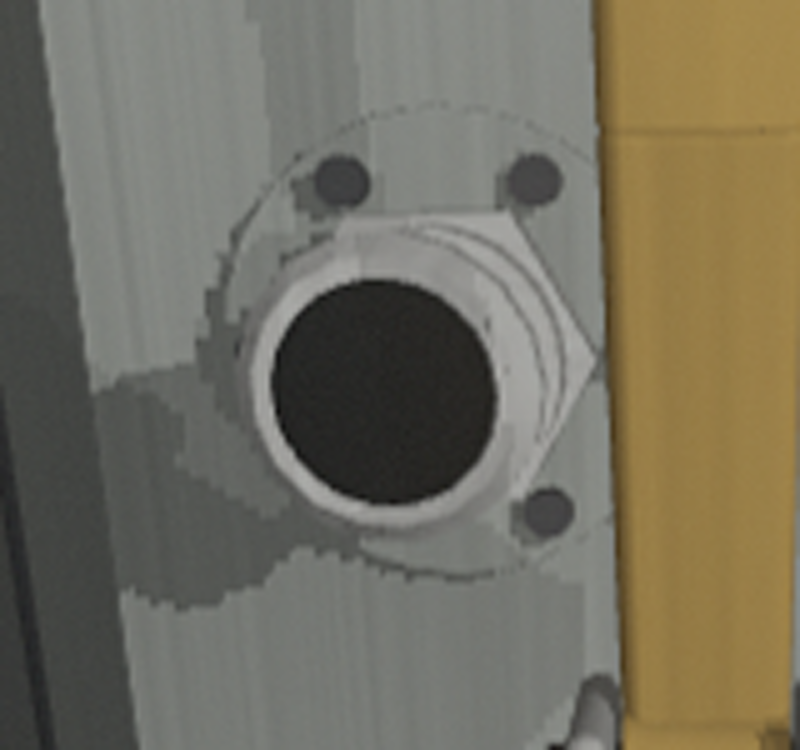

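Run:
```python
from h import *
import pickle
t,s=pickle.load(open("ts.pkl","rb")); w=pickle.load(open("w5.pkl","rb")); v=pickle.load(open("w6.pkl","rb"))
r5,r6=ray(w,376.8,127.9),ray(v,256.5,127.9)
X,e=tri([r5,r6]); print(X,e, Rn.T@X); print(proj(t,X),proj(s,X))
# where does camera see the cap closed face (tool frame)
C=np.array(w["T_tool_cam"])
for z in (-.0258,-.03):
  c=(np.array([0,0,z])-C[:3,3])@C[:3,:3]; print(w["cx"]+w["fx"]*c[0]/-c[2], w["cy"]-w["fy"]*c[1]/-c[2])
crop(w,"w5d.png",240,180,400,370,3)
```

```text
[0.55794711 0.08587796 0.19794084] [np.float64(9.16855728028849e-05), np.float64(9.168557280290325e-05)] [0.08587796 0.57057772 0.15788168]
[[285.43755578 178.71722022]] [[364.89628888 178.25376764]]
320.83334316711404 309.58786952619243
320.83408051410754 316.71952024024324
```

View pics/w5d.png

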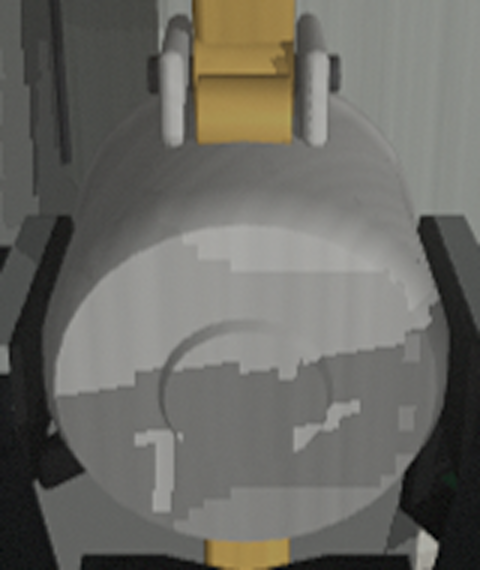

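>>> servo_tool(commands=[{"linear": [28, -23, 20], "angular": [0, 0, 0], "gripper": -1}, {"linear": [57, -47, 40], "angular": [0, 0, 0], "gripper": -1}, {"linear": [57, -47, 60], "angular": [0, 0, 0], "gripper": -1}, {"linear": [57, -47, 70], "angular": [0, 0, 0], "gripper": -1}, {"linear": [57, -47, 70], "angular": [0, 0, 0], "gripper": -1}, {"linear": [57, -47, 70], "angular": [0, 0, 0], "gripper": -1}, {"linear": [57, -47, 70], "angular": [0, 0, 0], "gripper": -1}])

```text
time_s: 8.85
position: [0.5394, 0.0855, 0.227]
tool_rot: [[0.002, 0.818, 0.576], [1.0, -0.001, -0.001], [-0.0, 0.576, -0.818]]
ft_force: [0.1, -0.4, -6.9]
grip_width: 0.0565
```

Run:
```python
from h import *
import pickle
o=env.observe(); print(o["position"],Rn.T@o["position"],o["ft_force"])
w=shot("wrist"); cv2.imwrite("pics/w7.png",w["frame"])
s=shot("scene");crop(s,"s7.png",310,120,430,220,6)
```

```text
[0.53944182 0.0854812  0.22697881] [0.0854812  0.57207457 0.12348097] [ 0.06107141 -0.39301023 -6.86769482]
```

View pics/s7.png

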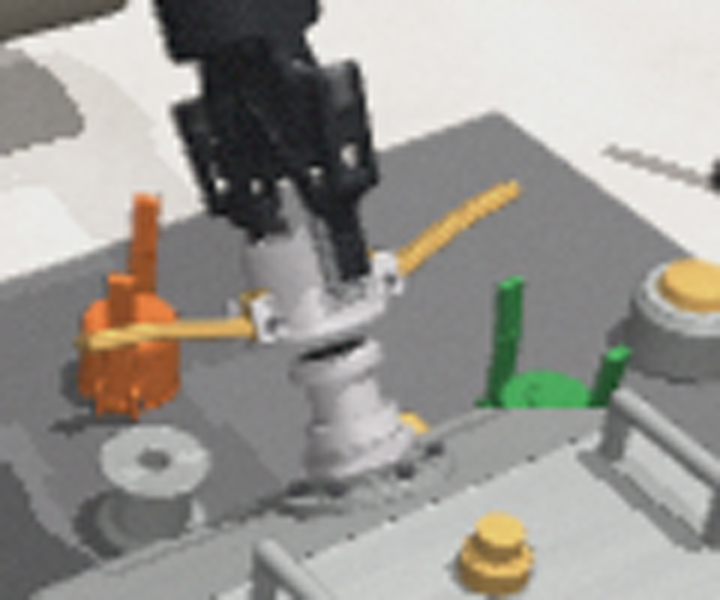

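View pics/w7.png

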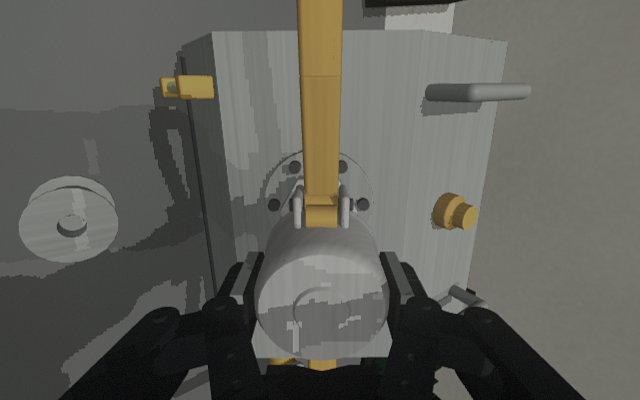

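>>> servo_tool(commands=[{"linear": [0.4, -1, 5], "angular": [0, 0, 0], "gripper": -1}, {"linear": [0.4, -1, 10], "angular": [0, 0, 0], "gripper": -1}, {"linear": [0.4, -1, 14], "angular": [0, 0, 0], "gripper": -1}, {"linear": [0.4, -1, 18], "angular": [0, 0, 0], "gripper": -1}, {"linear": [0.4, -1, 18], "angular": [0, 0, 0], "gripper": -1}])

```text
time_s: 9.45
position: [0.5489, 0.0864, 0.2099]
tool_rot: [[0.001, 0.819, 0.574], [1.0, -0.001, -0.0], [-0.0, 0.574, -0.819]]
ft_force: [0.1, 0.3, -6.5]
grip_width: 0.0564
```

Run:
```python
from h import *
o=env.observe(); print(Rn.T@o["position"],Rn.T@o["ft_force"],Rn.T@o["wrist_torque"],o["tool_rot"])
```

```text
[0.08641209 0.57002832 0.14290441] [ 0.32051157 -3.67074334  5.39690698] [ 0.89903605  0.08166536 -0.05001187] [[ 7.64775191e-04  8.19091858e-01  5.73661872e-01]
 [ 9.99999707e-01 -6.05496516e-04 -4.68599560e-04]
 [-3.64758198e-05  5.73662062e-01 -8.19092081e-01]]
```

>>> servo_tool(commands=[{"linear": [0, 0, 5], "angular": [0, 0, 0], "gripper": -1}, {"linear": [0, 0, 10], "angular": [0, 0, 0], "gripper": -1}, {"linear": [0, 0, 15], "angular": [0, 0, 0], "gripper": -1}, {"linear": [0, 0, 20], "angular": [0, 0, 0], "gripper": -1}, {"linear": [0, 0, 24], "angular": [0, 0, 0], "gripper": -1}, {"linear": [0, 0, 24], "angular": [0, 0, 0], "gripper": -1}])

```text
time_s: 10.05
position: [0.5627, 0.0864, 0.1903]
tool_rot: [[0.001, 0.819, 0.574], [1.0, -0.001, -0.001], [-0.0, 0.574, -0.819]]
ft_force: [0.5, 1.6, -8.8]
grip_width: 0.0565
```

Run:
```python
from h import *
o=env.observe(); print(Rn.T@o["position"],Rn.T@o["ft_force"],Rn.T@o["wrist_torque"],o["tool_rot"])
```

```text
[0.08638294 0.57011445 0.16687562] [ 1.56531788 -4.59690349  7.48713546] [0.79315954 0.21975214 0.02739099] [[ 7.76650396e-04  8.18985637e-01  5.73813491e-01]
 [ 9.99999694e-01 -5.81277339e-04 -5.23850293e-04]
 [-9.54810869e-05  5.73813722e-01 -8.18985838e-01]]
```

>>> servo_tool(commands=[{"linear": [0, 0, 2], "angular": [0, 0, 0], "gripper": -1}, {"linear": [0, 0, 4], "angular": [0, 0, 0], "gripper": -1}, {"linear": [0, 0, 6], "angular": [0, 0, 0], "gripper": -1}, {"linear": [0, 0, 6], "angular": [0, 0, 0], "gripper": -1}])

```text
time_s: 10.45
position: [0.566, 0.0864, 0.1861]
tool_rot: [[0.001, 0.818, 0.575], [1.0, -0.001, -0.001], [-0.0, 0.575, -0.818]]
ft_force: [-1.2, 2.7, -5.5]
grip_width: 0.0562
```

Run:
```python
from h import *
o=env.observe(); print(Rn.T@o["position"],Rn.T@o["ft_force"],Rn.T@o["wrist_torque"],o["grip_width"])
```

```text
[0.08643193 0.57033517 0.17221984] [ 2.65004367 -4.12938962  3.80935421] [0.93528552 0.43357523 0.00944982] 0.05617853556117812
```

>>> servo_tool(commands=[{"linear": [0, 0, 1], "angular": [0, 0, 0], "gripper": -1}, {"linear": [0, 0, 2], "angular": [0, 0, 0], "gripper": -1}, {"linear": [0, 0, 3], "angular": [0, 0, 0], "gripper": -1}, {"linear": [0, 0, 3], "angular": [0, 0, 0], "gripper": -1}])

```text
time_s: 10.85
position: [0.5661, 0.0865, 0.1859]
tool_rot: [[0.0, 0.818, 0.576], [1.0, 0.0, -0.001], [-0.001, 0.576, -0.818]]
ft_force: [-31.5, -2.6, 25.2]
grip_width: 0.0565
```

Run:
```python
from h import *
o=env.observe(); print(Rn.T@o["position"],Rn.T@o["ft_force"],Rn.T@o["wrist_torque"],o["grip_width"])
s=shot("scene");crop(s,"s8.png",310,120,430,220,6)
```

```text
[0.08650625 0.57036261 0.17241785] [ -2.55866439 -11.36449988 -38.75222489] [ 2.23027618 -0.2038656   0.05353991] 0.05654965481965459
```

View pics/s8.png

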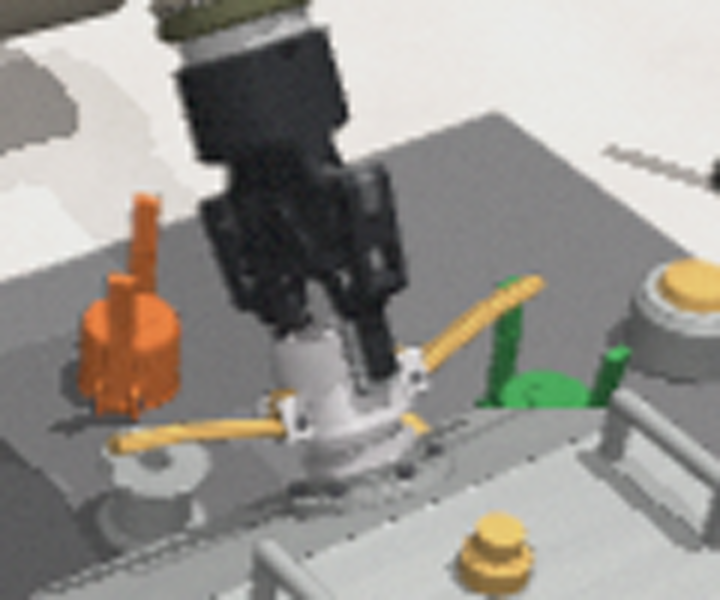

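>>> servo_tool(commands=[{"linear": [0, 0, -3], "angular": [0, 0, 0], "gripper": -1}, {"linear": [0, 0, -3], "angular": [0, 0, 0], "gripper": 1}, {"linear": [0, 0, -3], "angular": [0, 0, 0], "gripper": 1}, {"linear": [0, 0, -3], "angular": [0, 0, 0], "gripper": 1}, {"linear": [0, 0, -3], "angular": [0, 0, 0], "gripper": 1}, {"linear": [0, 0, -3], "angular": [0, 0, 0], "gripper": 1}, {"linear": [0, 0, -30], "angular": [0, 0, 0], "gripper": 1}, {"linear": [0, 0, -70], "angular": [0, 0, 0], "gripper": 1}, {"linear": [0, 0, -110], "angular": [0, 0, 0], "gripper": 1}, {"linear": [0, 0, -110], "angular": [0, 0, 0], "gripper": 1}, {"linear": [0, 0, -110], "angular": [0, 0, 0], "gripper": 1}, {"linear": [0, 0, -110], "angular": [0, 0, 0], "gripper": 1}])

```text
time_s: 12.1
position: [0.5047, 0.0863, 0.2725]
tool_rot: [[0.001, 0.82, 0.573], [1.0, -0.001, -0.001], [-0.0, 0.573, -0.82]]
ft_force: [1.0, -0.1, 0.1]
grip_width: 0.085
```

Run:
```python
from h import *
import pickle
o=env.observe(); print(o["position"],Rn.T@o["position"],Rn.T@o["ft_force"],o["grip_width"])
w=shot("wrist"); cv2.imwrite("pics/w9.png",w["frame"]); pickle.dump(w,open("w9.pkl","wb"))
s=shot("scene");crop(s,"s9.png",310,120,430,220,6); pickle.dump(s,open("s9.pkl","wb"))
```

```text
[0.50467439 0.08634812 0.27246232] [0.08634812 0.56968302 0.06628127] [-0.09314157  0.87023772  0.48697791] 0.08502200101629141
```

View pics/w9.png

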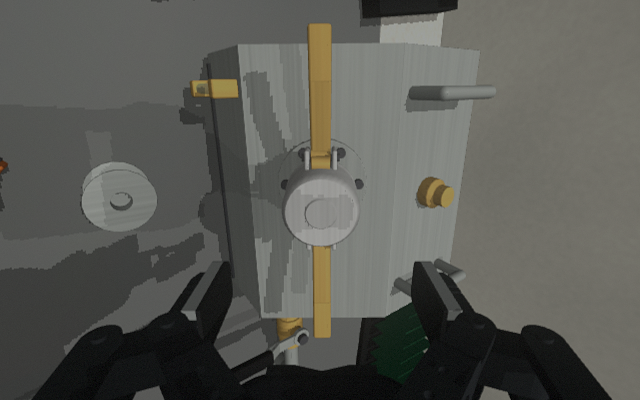

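View pics/s9.png

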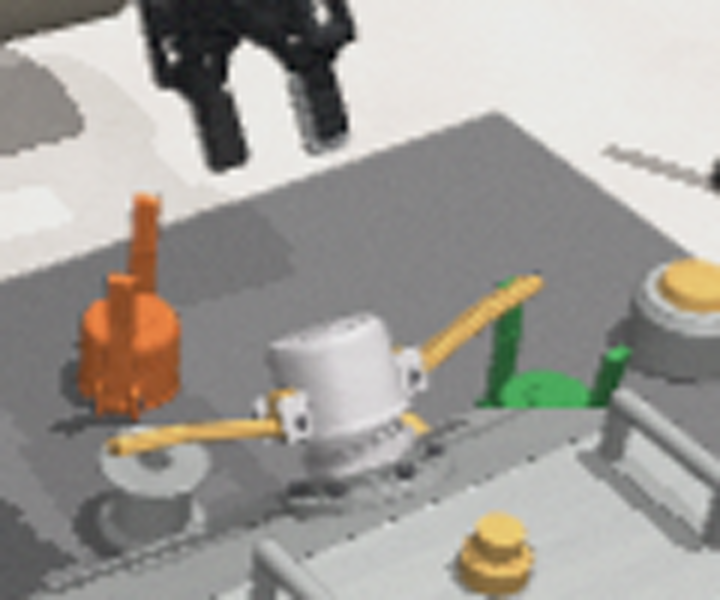

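Run:
```python
from h import *
import pickle
w=pickle.load(open("w9.pkl","rb")); s=pickle.load(open("s9.pkl","rb"))
for sg in (1,-1):
  for th in np.arange(1.15,1.55,.05):
    P=lambda l,d: Rn@np.array([.0862+sg*(.034+l*np.sin(th)+d*np.cos(th)),.5705,.182-l*np.cos(th)+d*np.sin(th)])
    print(sg,round(th,2),proj(w,[P(.093,4e-3),P(.093,-4e-3)]).round(1).tolist(),(proj(s,P(.093,0))-[310,120]).round(1)*6)
crop(w,"w9c.png",270,10,370,340,1.8 and 1)
f=cv2.resize(w["frame"][15:60,290:350],None,fx=6,fy=6);g=cv2.resize(w["frame"][300:345,290:350],None,fx=6,fy=6)
cv2.imwrite("pics/w9t.png",np.vstack([f,g]))
```

```text
1 1.15 [[322.0, 23.4], [322.0, 27.3]] [[516.  248.4]]
1 1.2 [[322.0, 21.8], [322.0, 24.8]] [[520.8 255.6]]
1 1.25 [[321.9, 20.7], [322.0, 22.9]] [[525.6 263.4]]
1 1.3 [[321.9, 20.1], [321.9, 21.4]] [[529.8 270.6]]
1 1.35 [[321.9, 19.9], [321.9, 20.5]] [[534. 279.]]
1 1.4 [[321.9, 20.1], [321.9, 20.0]] [[537.6 286.8]]
1 1.45 [[321.9, 20.7], [321.9, 19.9]] [[541.2 295.2]]
1 1.5 [[321.8, 21.7], [321.9, 20.2]] [[544.2 304.2]]
1 1.55 [[321.8, 23.0], [321.9, 20.9]] [[547.2 312.6]]
-1 1.15 [[322.1, 344.6], [322.1, 348.3]] [[111.6 400.8]]
-1 1.2 [[322.0, 342.2], [322.1, 346.2]] [[111. 411.]]
-1 1.25 [[322.0, 339.7], [322.1, 344.0]] [[110.4 421.2]]
-1 1.3 [[322.0, 336.9], [322.0, 341.5]] [[111.  431.4]]
-1 1.35 [[322.0, 334.0], [322.0, 338.9]] [[111.6 441.6]]
-1 1.4 [[322.0, 331.0], [322.0, 336.1]] [[112.8 451.8]]
-1 1.45 [[322.0, 327.8], [322.0, 333.2]] [[114.6 462. ]]
-1 1.5 [[322.0, 324.5], [322.0, 330.1]] [[116.4 471.6]]
-1 1.55 [[321.9, 321.1], [322.0, 326.9]] [[118.8 481.2]]
```

View pics/w9t.png

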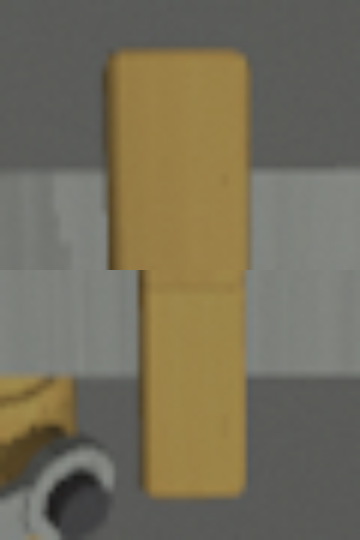

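```bash
cat >> h.py <<'E'
AX=np.array([.0862,.5705]); ZP=.182
def pose(sg,th,phi,back=0.,l=.074,d=0.,dy=0.):
    th_=th
    G=np.array([AX[0]+sg*(.034+l*np.sin(th)+d*np.cos(th)),AX[1]+dy,ZP-l*np.cos(th)+d*np.sin(th)])
    z=np.array([-sg*np.sin(phi),0,np.cos(phi)]); y=np.array([0,1.,0]); x=np.cross(y,z)
    R=Rn@np.c_[x,y,z]; return Rn@(G+(.008-back)*z),R
E
python3 - <<'E'
from h import *
D=np.deg2rad
o=env.observe(); print(o["q"])
print(delta(*pose(1,1.36,D(40),.07),o)); print(delta(*pose(1,1.36,D(40),0),o))
E
```

```text
[ -4.94640814   4.60790787 100.54871743   4.34274557  40.10095699
  -7.34217858]
(array([146.1,   0.9,  52.4]), array([-9.000e-02, -3.997e+01, -1.000e-02]))
(array([101.2,   1. , 106.1]), array([-9.000e-02, -3.997e+01, -1.000e-02]))
```

>>> servo_tool(commands=[{"linear": [40, 1, 0], "angular": [0, -8, 0], "gripper": -0.1}, {"linear": [80, 1, 0], "angular": [0, -16, 0], "gripper": -0.1}, {"linear": [120, 1, 10], "angular": [0, -24, 0], "gripper": -0.1}, {"linear": [146, 1, 30], "angular": [0, -32, 0], "gripper": -0.1}, {"linear": [146, 1, 52], "angular": [0, -40, 0], "gripper": -0.1}, {"linear": [146, 1, 52], "angular": [0, -40, 0], "gripper": -0.1}, {"linear": [146, 1, 52], "angular": [0, -40, 0], "gripper": -0.1}, {"linear": [146, 1, 52], "angular": [0, -40, 0], "gripper": -0.1}])

```text
time_s: 13.0
position: [0.5355, 0.2338, 0.2283]
tool_rot: [[0.366, 0.821, 0.438], [0.765, 0.003, -0.644], [-0.53, 0.571, -0.627]]
ft_force: [-0.4, -1.1, -0.0]
grip_width: 0.0383
```

Run:
```python
from h import *
D=np.deg2rad
o=env.observe(); print(o["q"],o["grip_width"])
print(delta(*pose(1,1.36,D(40),0),o))
w=shot("wrist"); cv2.imwrite("pics/w10.png",w["frame"])
```

```text
[ 30.88127147  30.19940864  78.75981396 -53.35836678  75.72285545
  60.15429006] 0.03828200723849874
(array([-1.7,  0.9, 70.1]), array([-0.05,  0.1 ,  0.24]))
```

View pics/w10.png

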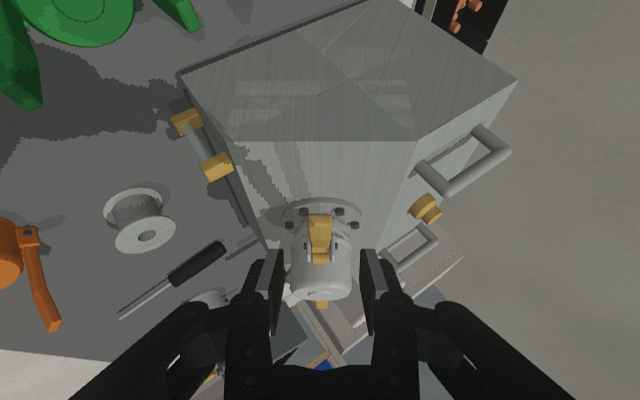

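>>> servo_tool(commands=[{"linear": [-2, 0.5, 25], "angular": [0, 0, 0], "gripper": -0.1}, {"linear": [-2, 0.5, 50], "angular": [0, 0, 0], "gripper": -0.1}, {"linear": [-2, 0.5, 65], "angular": [0, 0, 0], "gripper": -0.1}, {"linear": [-2, 0.5, 70], "angular": [0, 0, 0], "gripper": -0.1}, {"linear": [-2, 0.5, 70], "angular": [0, 0, 0], "gripper": -0.1}, {"linear": [-2, 0.5, 70], "angular": [0, 0, 0], "gripper": -1}, {"linear": [-2, 0.5, 70], "angular": [0, 0, 0], "gripper": -1}, {"linear": [-2, 0.5, 70], "angular": [0, 0, 0], "gripper": -1}, {"linear": [-2, 0.5, 70], "angular": [0, 0, 0], "gripper": -1}], force=20)

```text
time_s: 13.95
position: [0.5653, 0.1865, 0.1889]
tool_rot: [[0.369, 0.819, 0.44], [0.766, -0.001, -0.642], [-0.526, 0.574, -0.628]]
ft_force: [-3.5, 4.4, -0.3]
grip_width: 0.0154
```

Run:
```python
from h import *
D=np.deg2rad
o=env.observe(); print(o["q"],o["grip_width"],Rn.T@o["ft_force"])
print(delta(*pose(1,1.36,D(40),0),o))
w=shot("wrist"); cv2.imwrite("pics/w11.png",w["frame"])
s=shot("scene");crop(s,"s11.png",310,120,430,220,6)
```

```text
[ 25.19469239  32.12731417  82.8130641  -56.08467722  67.83001037
  62.37802589] 0.015378480826655218 [ 4.37025172 -3.04748977 -1.80868997]
(array([ 2.8, -1. ,  1.8]), array([ 0.01, -0.02, -0.06]))
```

View pics/s11.png

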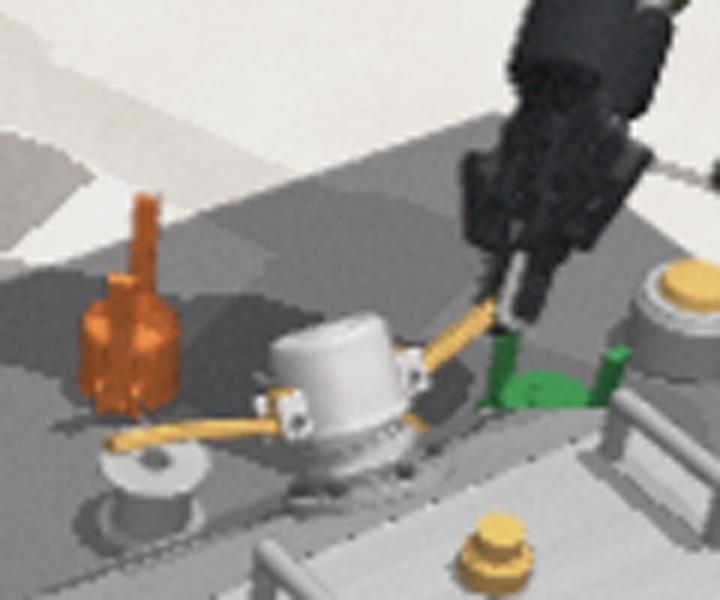

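View pics/w11.png

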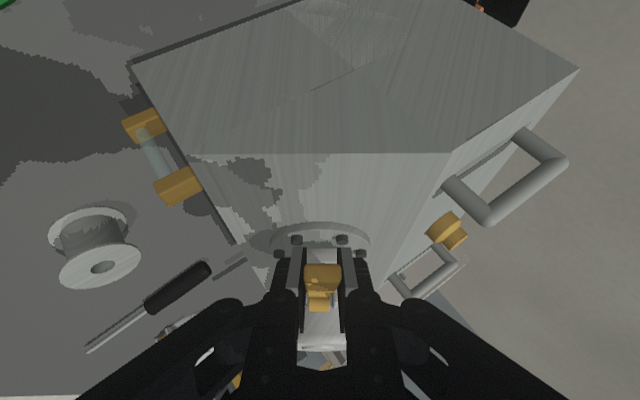

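```bash
cat > arc.py <<'E'
from h import *
import sys
D=np.deg2rad
def arc(sg,plan,phi0):
    o=env.observe(); R0=o["tool_rot"]; F=Rn.T@(o["position"]-.008*R0[:,2])
    dx=sg*(F[0]-AX[0])-.034; dz=ZP-F[2]; l=np.hypot(dx,dz); th0=np.arctan2(dx,dz); print("l",l,"th0",th0,"y",F[1])
    T0=o["position"]
    for th,phi,bias in plan:
        P,R=pose(sg,th,D(phi),l=l,dy=F[1]-AX[1]); P=P+Rn[:,2]*bias
        # relative orientation change only
        d=R0.T@(P-T0)*1000; print("th",round(th,2),"lin",d.round(1),"ang",-sg*(phi-phi0))
E
python3 - <<'E'
from arc import *
o=env.observe(); print(o["ft_force"])
ths=np.linspace(1.36,0,18)[1:]
arc(1,[(t,max(40-(1.36-t)*57.3,0),.0005) for t in ths],40)
E
```

```text
[-4.32395755  2.84391721 -1.84030871]
l 0.07370721065697936 th0 1.3171090561242262 y 0.5715544345954975
th 1.28 lin [-1.3 -0.  -1.2] ang 4.584000000000003
th 1.2 lin [-5.7  0.  -4.3] ang 9.167999999999996
th 1.12 lin [-10.4   0.   -7.1] ang 13.751999999999999
th 1.04 lin [-15.2   0.   -9.4] ang 18.336000000000002
th 0.96 lin [-20.2   0.  -11.4] ang 22.92
th 0.88 lin [-25.4   0.  -13. ] ang 27.503999999999998
th 0.8 lin [-30.7   0.  -14.1] ang 32.088
th 0.72 lin [-36.1   0.  -14.9] ang 36.672
th 0.64 lin [-41.6   0.  -15.1] ang 40
th 0.56 lin [-47.4   0.  -14.5] ang 40
th 0.48 lin [-53.2   0.1 -13.4] ang 40
th 0.4 lin [-59.    0.1 -11.9] ang 40
th 0.32 lin [-64.5   0.1 -10. ] ang 40
th 0.24 lin [-69.9   0.1  -7.6] ang 40
th 0.16 lin [-75.1   0.1  -4.8] ang 40
th 0.08 lin [-80.    0.1  -1.6] ang 40
th 0.0 lin [-84.7   0.1   2. ] ang 40
```

>>> servo_tool(commands=[{"linear": [-1.3, 0, -1.2], "angular": [0, 5, 0], "gripper": -1}, {"linear": [-5.7, 0, -4.3], "angular": [0, 10, 0], "gripper": -1}, {"linear": [-10.4, 0, -7.1], "angular": [0, 15, 0], "gripper": -1}, {"linear": [-10.4, 0, -7.1], "angular": [0, 15, 0], "gripper": -1}])

```text
time_s: 14.45
position: [0.5579, 0.1821, 0.1999]
tool_rot: [[0.244, 0.818, 0.521], [0.907, -0.003, -0.42], [-0.342, 0.575, -0.743]]
ft_force: [-4.9, 7.2, -2.2]
grip_width: 0.0147
```

Run:
```python
from arc import *
o=env.observe(); print(o["grip_width"],"F F",Rn.T@o["ft_force"])
ths=np.arange(1.04,-.05,-.08)
arc(1,[(t,max(27-(1.12-t)*57.3,-6),.0005) for t in ths],25)
s=shot("scene");crop(s,"s12.png",310,120,430,220,6)
```

```text
0.0146877269064366 F F [ 7.21576905 -5.22122851 -1.02980492]
l 0.07316764108459076 th0 1.1021567599415736 y 0.5716365540288904
th 1.04 lin [-3.1  0.  -2.3] ang 2.584000000000003
th 0.96 lin [-7.4  0.  -5.5] ang 7.167999999999999
th 0.88 lin [-11.9   0.   -8.3] ang 11.751999999999999
th 0.8 lin [-16.7   0.1 -10.8] ang 16.335999999999995
th 0.72 lin [-21.6   0.1 -12.8] ang 20.919999999999995
th 0.64 lin [-26.7   0.1 -14.5] ang 25.50399999999999
th 0.56 lin [-31.9   0.1 -15.8] ang 30.087999999999987
th 0.48 lin [-37.6   0.1 -16.4] ang 31
th 0.4 lin [-43.5   0.2 -16.4] ang 31
th 0.32 lin [-49.3   0.2 -16. ] ang 31
th 0.24 lin [-55.1   0.2 -15.1] ang 31
th 0.16 lin [-60.8   0.2 -13.7] ang 31
th 0.08 lin [-66.4   0.2 -11.9] ang 31
th 0.0 lin [-71.8   0.2  -9.7] ang 31
```

View pics/s12.png

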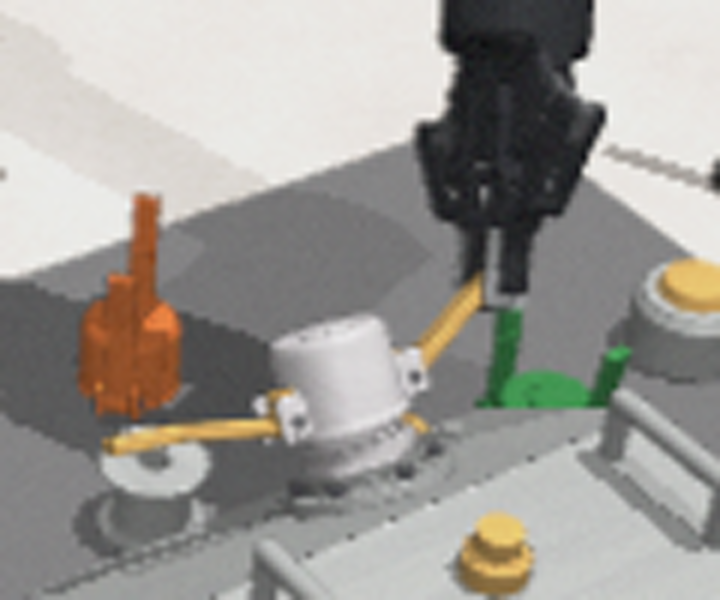

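>>> servo_tool(commands=[{"linear": [-3, 0, -2.5], "angular": [0, 4, 0], "gripper": -1}, {"linear": [-7.2, 0, -5.7], "angular": [0, 9, 0], "gripper": -1}, {"linear": [-11.7, 0, -8.5], "angular": [0, 14, 0], "gripper": -1}, {"linear": [-16.4, 0, -11], "angular": [0, 18.5, 0], "gripper": -1}, {"linear": [-21.3, 0, -13], "angular": [0, 23, 0], "gripper": -1}, {"linear": [-26.4, 0, -14.7], "angular": [0, 27.5, 0], "gripper": -1}, {"linear": [-26.4, 0, -14.7], "angular": [0, 27.5, 0], "gripper": -1}])

```text
time_s: 15.2
position: [0.5436, 0.1647, 0.2199]
tool_rot: [[-0.025, 0.819, 0.574], [0.999, -0.002, 0.046], [0.039, 0.574, -0.818]]
ft_force: [-12.4, 12.3, 8.4]
grip_width: 0.0149
```

Run:
```python
from arc import *
o=env.observe(); print(o["grip_width"],"F F",Rn.T@o["ft_force"])
ths=np.arange(.56,-.09,-.08)
arc(1,[(t,-8,.0005) for t in ths],-2.5)
s=shot("scene");crop(s,"s13.png",310,120,430,220,6)
```

```text
0.014895575287094108 F F [ 12.26023241  -5.34295164 -14.03126029]
l 0.07310774364337667 th0 0.6475933695434927 y 0.5714017870317897
th 0.56 lin [-4.4  0.  -3.4] ang 5.5
th 0.48 lin [-9.3  0.  -6.5] ang 5.5
th 0.4 lin [-14.5   0.   -9.3] ang 5.5
th 0.32 lin [-19.8   0.1 -11.6] ang 5.5
th 0.24 lin [-25.4   0.1 -13.5] ang 5.5
th 0.16 lin [-31.1   0.1 -14.9] ang 5.5
th 0.08 lin [-36.8   0.1 -15.9] ang 5.5
th 0.0 lin [-42.6   0.1 -16.4] ang 5.5
th -0.08 lin [-48.5   0.1 -16.4] ang 5.5
```

View pics/s13.png

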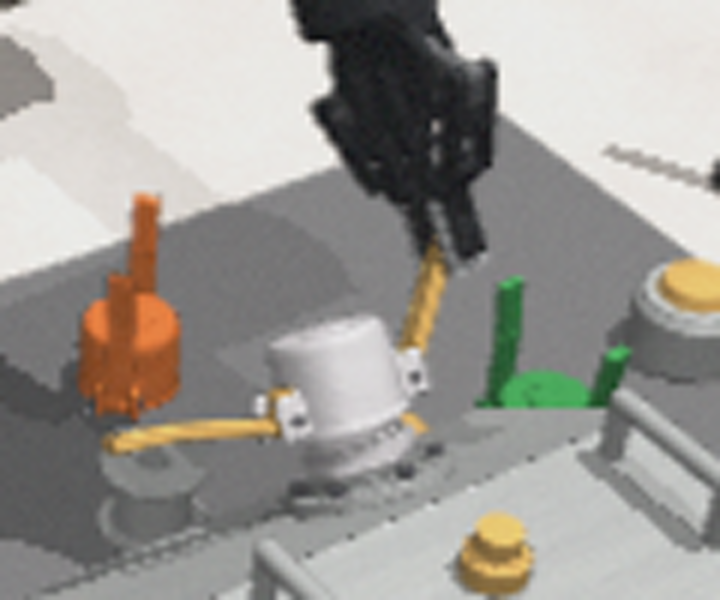

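>>> servo_tool(commands=[{"linear": [-4.4, 0, -4], "angular": [0, 3, 0], "gripper": -1}, {"linear": [-9.3, 0, -7], "angular": [0, 5.5, 0], "gripper": -1}, {"linear": [-14.5, 0, -9.8], "angular": [0, 5.5, 0], "gripper": -1}, {"linear": [-19.8, 0, -12], "angular": [0, 5.5, 0], "gripper": -1}, {"linear": [-25.4, 0, -14], "angular": [0, 5.5, 0], "gripper": -1}, {"linear": [-31, 0, -15.4], "angular": [0, 5.5, 0], "gripper": -1}, {"linear": [-31, 0, -15.4], "angular": [0, 5.5, 0], "gripper": -1}])

```text
time_s: 15.95
position: [0.5355, 0.1332, 0.2301]
tool_rot: [[-0.08, 0.82, 0.567], [0.99, 0.0, 0.139], [0.114, 0.572, -0.812]]
ft_force: [-6.4, 2.3, 0.7]
grip_width: 0.0152
```

Run:
```python
from arc import *
o=env.observe(); print(o["grip_width"],"F F",Rn.T@o["ft_force"])
arc(1,[(t,-8,.000) for t in (.16,.08,0,-.04,-.08)],-8)
s=shot("scene");crop(s,"s14.png",310,120,430,220,6)
```

```text
0.015150296589900726 F F [ 2.2634115  -4.79760273 -4.23747121]
l 0.07219634848358766 th0 0.16486445705090957 y 0.5706453967008308
th 0.16 lin [-0.3  0.  -0.1] ang 0
th 0.08 lin [-5.9  0.  -1.6] ang 0
th 0 lin [-11.6   0.   -2.6] ang 0
th -0.04 lin [-14.5   0.   -3. ] ang 0
th -0.08 lin [-17.3   0.   -3.2] ang 0
```

View pics/s14.png

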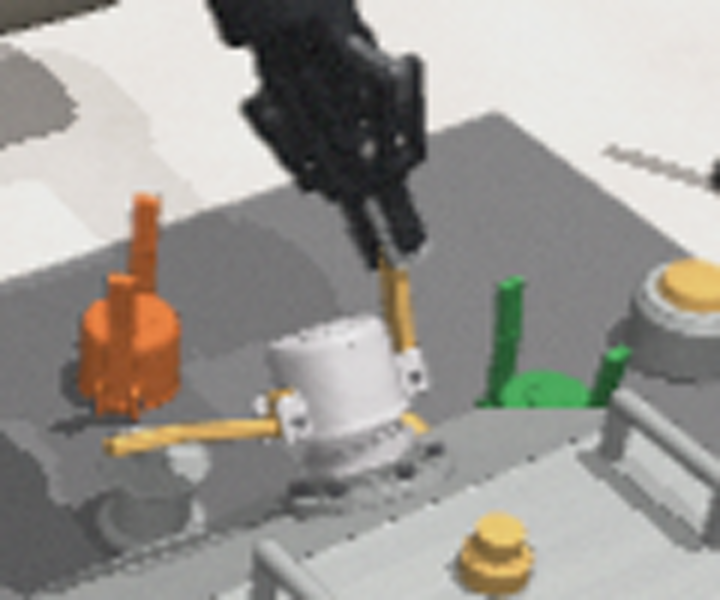

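>>> servo_tool(commands=[{"linear": [-6, 0, -1.6], "angular": [0, 0, 0], "gripper": -1}, {"linear": [-11, 0, -2.2], "angular": [0, 0, 0], "gripper": -1}, {"linear": [-14, 0, -2.6], "angular": [0, 0, 0], "gripper": -1}, {"linear": [-14, 0, -2.6], "angular": [0, 0, 0], "gripper": -1}])

```text
time_s: 16.4
position: [0.5351, 0.1192, 0.2306]
tool_rot: [[-0.08, 0.82, 0.567], [0.99, 0.001, 0.139], [0.114, 0.572, -0.812]]
ft_force: [-5.6, 3.0, 1.3]
grip_width: 0.0152
```

Run:
```python
from arc import *
o=env.observe(); print(o["grip_width"],"F F",Rn.T@o["ft_force"])
arc(1,[(t,-8,.000) for t in (0,-.04,-.08)],-8)
```

```text
0.015178007958721113 F F [ 3.0302866  -3.8350728  -4.29003867]
l 0.07195490177229573 th0 -0.029397546317222537 y 0.5705901131312852
th 0 lin [2.1 0.  0.3] ang 0
th -0.04 lin [-0.8  0.  -0.1] ang 0
th -0.08 lin [-3.6  0.  -0.3] ang 0
```

>>> servo_tool(commands=[{"linear": [-2, 0, 0], "angular": [0, 0, 0], "gripper": -1}, {"linear": [-4, 0, 0], "angular": [0, 0, 0], "gripper": -1}, {"linear": [-4, 0, 0], "angular": [0, 0, 0], "gripper": -1}])

```text
time_s: 16.7
position: [0.5351, 0.1162, 0.2304]
tool_rot: [[-0.081, 0.82, 0.566], [0.99, 0.001, 0.141], [0.115, 0.572, -0.812]]
ft_force: [-7.7, 9.6, 3.8]
grip_width: 0.0152
```

Run:
```python
from arc import *
o=env.observe(); print(o["grip_width"],"F F",Rn.T@o["ft_force"])
arc(1,[(t,-8,.000) for t in (0,-.08)],-8)
s=shot("scene");crop(s,"s15.png",310,120,430,220,6)
```

```text
0.015210762714924792 F F [ 9.59735184 -4.10693304 -7.51976547]
l 0.07190438626703956 th0 -0.07082719042114391 y 0.5705206652581628
th 0 lin [5.  0.  0.5] ang 0
th -0.08 lin [-0.7  0.  -0. ] ang 0
```

View pics/s15.png

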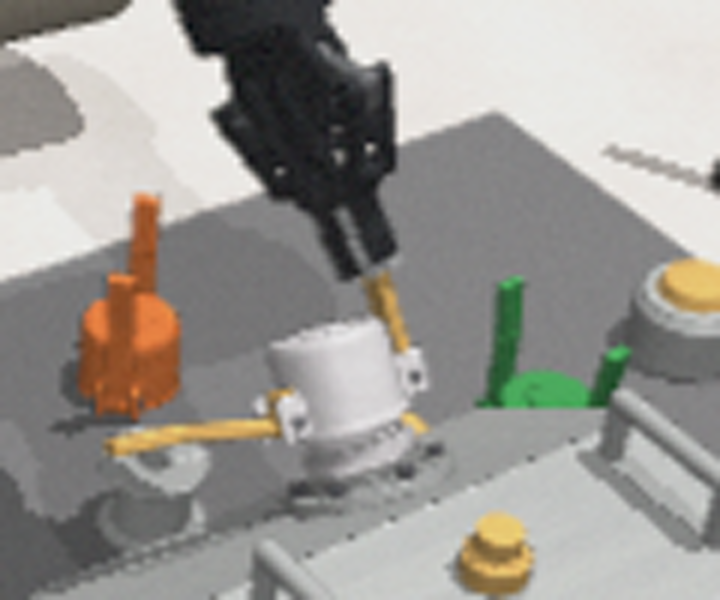

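>>> servo_tool(commands=[{"linear": [-1.5, 0, 0], "angular": [0, 0, 0], "gripper": -1}, {"linear": [-3, 0, 0], "angular": [0, 0, 0], "gripper": -1}, {"linear": [-3, 0, 0], "angular": [0, 0, 0], "gripper": -1}])

```text
time_s: 17.05
position: [0.5351, 0.1145, 0.2306]
tool_rot: [[-0.083, 0.82, 0.566], [0.99, 0.001, 0.144], [0.117, 0.572, -0.812]]
ft_force: [-10.9, 19.3, 8.3]
grip_width: 0.0153
```

Run:
```python
from arc import *
o=env.observe(); print(o["grip_width"],"F F",Rn.T@o["ft_force"])
arc(1,[(t,-8,.000) for t in (0,-.08)],-8)
```

```text
0.015293514874549037 F F [ 19.32757321  -4.14045292 -13.01582088]
l 0.07226278116553983 th0 -0.09435805628272757 y 0.5706117439713339
th 0 lin [6.7 0.  0.7] ang 0
th -0.08 lin [1.  0.  0.1] ang 0
```

>>> servo_tool(commands=[{"linear": [1, 0, 0], "angular": [0, 0, 0], "gripper": -1}, {"linear": [1, 0, 0], "angular": [0, 0, 0], "gripper": -0.2}, {"linear": [1, 0, 0], "angular": [0, 0, 0], "gripper": -0.2}, {"linear": [1, 0, 0], "angular": [0, 0, 0], "gripper": -0.2}, {"linear": [1, 0, -30], "angular": [0, 0, 0], "gripper": -0.2}, {"linear": [1, 0, -60], "angular": [0, -4, 0], "gripper": -0.2}, {"linear": [-10, 0, -80], "angular": [0, -8, 0], "gripper": -0.2}, {"linear": [-20, 0, -80], "angular": [0, -8, 0], "gripper": -0.2}, {"linear": [-20, 0, -80], "angular": [0, -8, 0], "gripper": -0.2}])

```text
time_s: 17.95
position: [0.4929, 0.0804, 0.2933]
tool_rot: [[0.002, 0.818, 0.575], [1.0, -0.001, -0.002], [-0.001, 0.575, -0.818]]
ft_force: [0.0, 0.6, 0.3]
grip_width: 0.0342
```

Run:
```python
from h import *
import pickle
o=env.observe(); print(o["position"],Rn.T@o["position"],Rn.T@o["ft_force"],o["grip_width"])
w=shot("wrist"); cv2.imwrite("pics/w16.png",w["frame"]); pickle.dump(w,open("w16.pkl","wb"))
s=shot("scene");crop(s,"s16.png",310,120,430,220,6)
for th in (0,.05,.1,.2):
  for d in (0,.004,-.004):
    P=lambda l: Rn@np.array([.0862+(.034+l*np.sin(th)+d*np.cos(th)),.5705,.182-l*np.cos(th)+d*np.sin(th)])
    print(th,d,proj(w,P(.093)).round(1),((proj(s,P(.093))-[310,120])*6).round(0),((proj(s,P(0))-[310,120])*6).round(0))
```

```text
[0.4929315  0.08035664 0.29327727] [0.08035664 0.57200278 0.04249521] [ 0.56752002  0.20033018 -0.20729862] 0.03424632390094266
0 0 [[317.9 169.1]] [[349. 190.]] [[400. 375.]]
0 0.004 [[317.9 162.3]] [[355. 188.]] [[406. 372.]]
0 -0.004 [[318.  175.9]] [[342. 193.]] [[393. 378.]]
0.05 0 [[317.9 161.1]] [[356. 188.]] [[400. 375.]]
0.05 0.004 [[317.9 154.1]] [[363. 186.]] [[407. 373.]]
0.05 -0.004 [[317.9 168.1]] [[350. 190.]] [[393. 377.]]
0.1 0 [[317.8 153. ]] [[364. 186.]] [[400. 375.]]
0.1 0.004 [[317.8 145.8]] [[371. 184.]] [[407. 373.]]
0.1 -0.004 [[317.9 160. ]] [[358. 187.]] [[393. 377.]]
0.2 0 [[317.8 136.2]] [[381. 183.]] [[400. 375.]]
0.2 0.004 [[317.8 129. ]] [[387. 182.]] [[407. 374.]]
0.2 -0.004 [[317.8 143.5]] [[374. 184.]] [[393. 376.]]
```

View pics/s16.png

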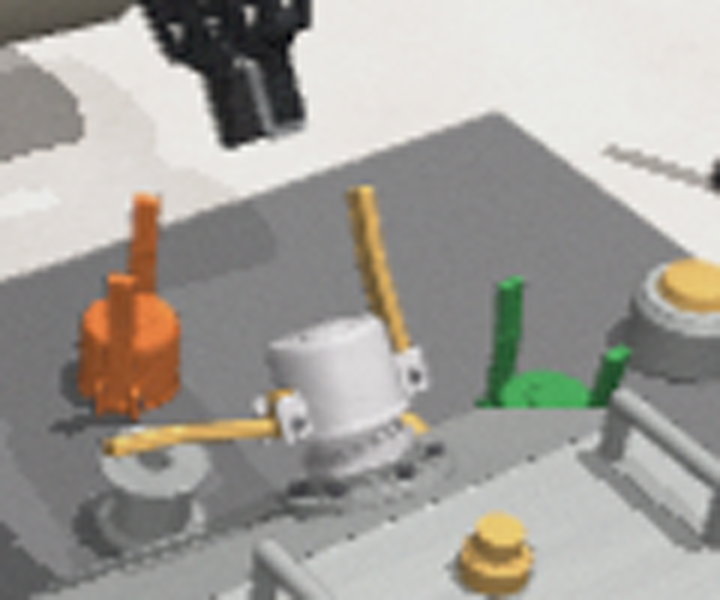

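View pics/w16.png

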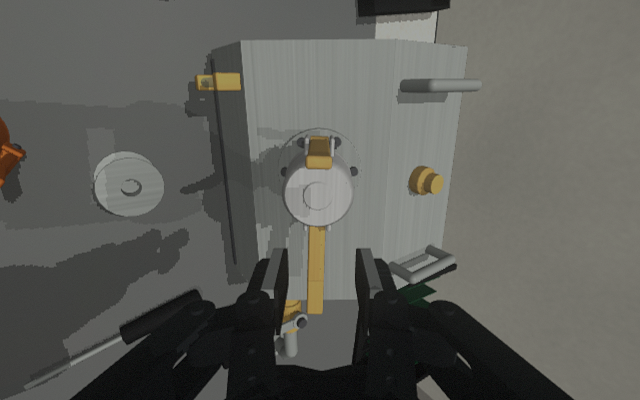

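Run:
```python
from h import *
import pickle
w=pickle.load(open("w16.pkl","rb")); crop(w,"w16c.png",270,120,370,240,6)
C=np.array([[.0862,.5705,.1709-.0245]])
print("cap top proj",proj(w,(Rn@C.T).T))
```

```text
cap top proj [[318.59361054 193.83905526]]
```

View pics/w16c.png

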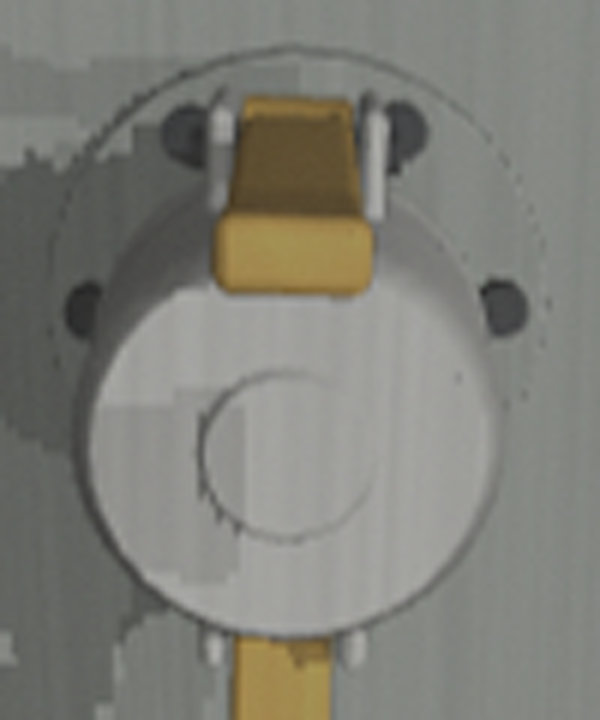

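Run:
```python
from h import *
s=shot("scene"); w=shot("wrist")
crop(s,"s17.png",350,135,390,195,12)
K=lambda P:((proj(s,Rn@P)-[350,135])*12).round(0)[0]
print("pin end",K(np.array([.1202,.5705+.0125,.182])))
for th in (0,.03,.06,.1):
  for d in(0,.004):
    q=[]
    for l,dd,y in((.093,.004,.00775),(.093,.004,-.00775),(.093,-.004,.00775),(.05,.004,.00775)):
      e=d+dd
      q.append(K(np.array([.1202+l*np.sin(th)+e*np.cos(th),.5705+y,.182-l*np.cos(th)+e*np.sin(th)])))
    print(th,d,q)
```

```text
pin end [349. 569.]
0 0 [array([248., 193.]), array([213., 198.]), array([221., 203.]), array([296., 366.])]
0 0.004 [array([262., 188.]), array([227., 193.]), array([235., 198.]), array([309., 361.])]
0.03 0 [array([258., 191.]), array([223., 196.]), array([231., 199.]), array([301., 365.])]
0.03 0.004 [array([271., 186.]), array([236., 191.]), array([244., 195.]), array([315., 360.])]
0.06 0 [array([268., 188.]), array([232., 193.]), array([240., 196.]), array([306., 364.])]
0.06 0.004 [array([281., 184.]), array([246., 189.]), array([254., 192.]), array([320., 360.])]
0.1 0 [array([280., 186.]), array([245., 191.]), array([253., 192.]), array([313., 362.])]
0.1 0.004 [array([294., 183.]), array([259., 188.]), array([267., 189.]), array([327., 359.])]
```

View pics/s17.png

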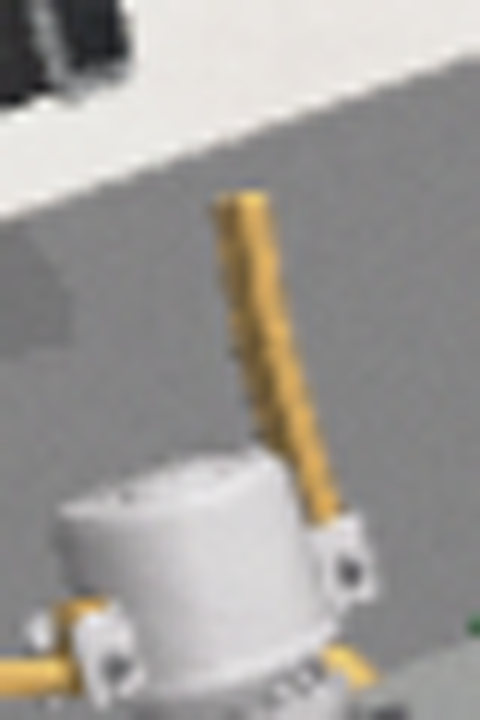

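Run:
```python
from h import *
s=shot("scene"); t=shot("top")
a=cv2.resize(s["frame"][180:260,190:255],None,fx=7,fy=7,interpolation=2); b=cv2.resize(t["frame"][215:265,375:435],None,fx=5,fy=5,interpolation=2)
b=cv2.copyMakeBorder(b,0,a.shape[0]-b.shape[0],0,0,0); cv2.imwrite("pics/big.png",np.hstack([a,b]))
```

```text
(no output)
```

View pics/big.png

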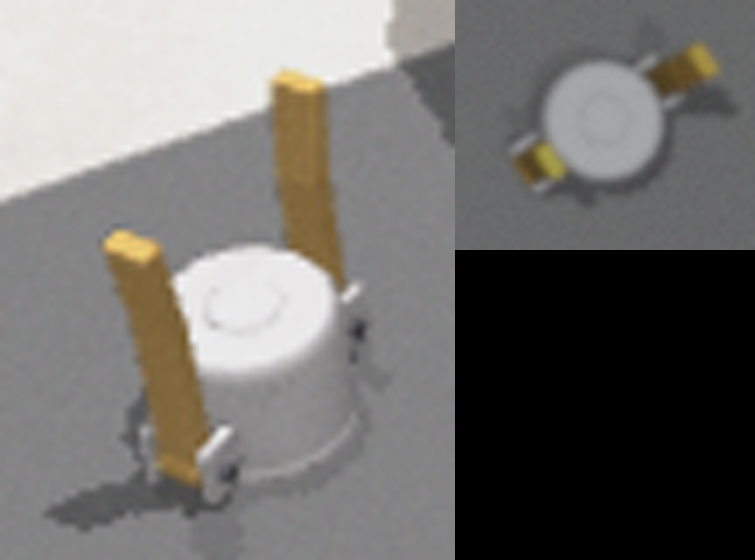

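Run:
```python
from h import *
t=shot("top")
A=onz(t,425,227.2,.147);B=onz(t,394,247.2,.147);print(A,B,np.linalg.norm(A-B)/2,"scaled tip radius",np.linalg.norm(A-B)/2/1.4)
```

```text
[ 0.41850422 -0.33899309  0.147     ] [ 0.35718302 -0.24315843  0.147     ] 0.056887107744799055 scaled tip radius 0.040633648389142185
```

Run:
```python
from h import *
D=np.deg2rad
o=env.observe(); print(o["q"])
print(delta(*pose(-1,1.36,D(40),.07),o)); print(delta(*pose(-1,1.36,D(40),0),o))
```

```text
[-5.98954602  2.00260565 99.79840127  4.9579618  43.42839983 -8.48418066]
(array([-141.1,   -1. ,   75.9]), array([ 3.000e-02,  4.003e+01, -2.000e-02]))
(array([-96.1,  -1. , 129.5]), array([ 3.000e-02,  4.003e+01, -2.000e-02]))
```

>>> servo_tool(commands=[{"linear": [-40, -1, 0], "angular": [0, 8, 0], "gripper": -0.1}, {"linear": [-80, -1, 0], "angular": [0, 16, 0], "gripper": -0.1}, {"linear": [-120, -1, 20], "angular": [0, 24, 0], "gripper": -0.1}, {"linear": [-141, -1, 50], "angular": [0, 32, 0], "gripper": -0.1}, {"linear": [-141, -1, 76], "angular": [0, 40, 0], "gripper": -0.1}, {"linear": [-141, -1, 76], "angular": [0, 40, 0], "gripper": -0.1}, {"linear": [-141, -1, 76], "angular": [0, 40, 0], "gripper": -0.1}, {"linear": [-141, -1, 76], "angular": [0, 40, 0], "gripper": -0.1}])

```text
time_s: 19.1
position: [0.5357, -0.0602, 0.2295]
tool_rot: [[-0.366, 0.819, 0.441], [0.768, -0.001, 0.641], [0.525, 0.573, -0.629]]
ft_force: [0.6, 0.6, 0.2]
grip_width: 0.0384
```

Run:
```python
from h import *
D=np.deg2rad
o=env.observe(); print(o["q"],o["grip_width"])
print(delta(*pose(-1,1.36,D(40),0),o))
w=shot("wrist"); cv2.imwrite("pics/w18.png",w["frame"])
s=shot("scene");crop(s,"s18.png",290,120,430,220,5)
```

```text
[-41.24096205  21.24583012  94.72133557  51.91702826  78.84063952
 -71.9661479 ] 0.03837623343203195
(array([ 0.5,  0. , 69.9]), array([ 0.02,  0.16, -0.07]))
```

View pics/w18.png

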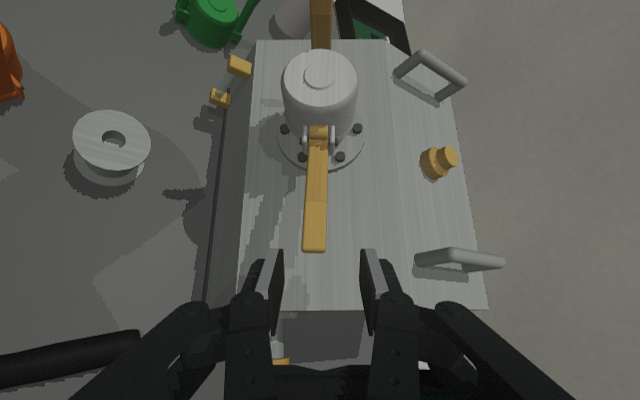

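View pics/s18.png

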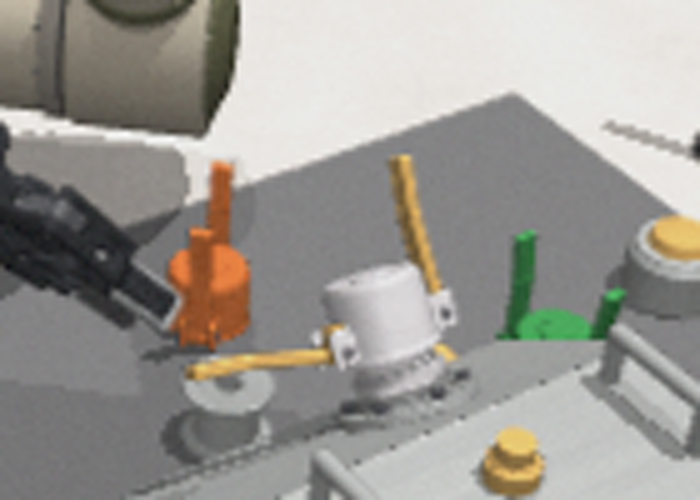

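>>> servo_tool(commands=[{"linear": [0, -2.5, 25], "angular": [0, 0, 0], "gripper": -0.1}, {"linear": [0, -2.5, 50], "angular": [0, 0, 0], "gripper": -0.1}, {"linear": [0, -2.5, 65], "angular": [0, 0, 0], "gripper": -0.1}, {"linear": [0, -2.5, 70], "angular": [0, 0, 0], "gripper": -0.1}, {"linear": [0, -2.5, 70], "angular": [0, 0, 0], "gripper": -0.1}, {"linear": [0, -2.5, 70], "angular": [0, 0, 0], "gripper": -1}, {"linear": [0, -2.5, 70], "angular": [0, 0, 0], "gripper": -1}, {"linear": [0, -2.5, 70], "angular": [0, 0, 0], "gripper": -1}, {"linear": [0, -2.5, 70], "angular": [0, 0, 0], "gripper": -1}], force=20)

```text
time_s: 20.1
position: [0.5644, -0.0153, 0.1852]
tool_rot: [[-0.369, 0.818, 0.441], [0.767, -0.001, 0.642], [0.526, 0.575, -0.627]]
ft_force: [-1.1, -0.1, 3.0]
grip_width: 0.0145
```

Run:
```python
from arc import *
o=env.observe(); print(o["q"],o["grip_width"],Rn.T@o["ft_force"])
ths=np.linspace(1.36,0,18)[1:]
arc(-1,[(t,max(40-(1.40-t)*57.3,-8),.0005) for t in ths],40)
w=shot("wrist"); cv2.imwrite("pics/w19.png",w["frame"])
s=shot("scene");crop(s,"s19.png",290,120,430,220,5)
```

```text
[-34.79828616  25.60182909  96.7663701   55.69318912  70.60158356
 -73.99911682] 0.014521519329307267 [-0.06699789  0.78419777 -3.08566463]
l 0.07438960749314696 th0 1.353364144222147 y 0.5685489603123544
th 1.28 lin [ 3.2 -0.  -2.8] ang -6.875999999999991
th 1.2 lin [ 7.6 -0.  -6. ] ang -11.459999999999987
th 1.12 lin [12.3  0.  -8.8] ang -16.043999999999986
th 1.04 lin [ 17.2   0.  -11.2] ang -20.627999999999993
th 0.96 lin [ 22.3   0.  -13.3] ang -25.21199999999999
th 0.88 lin [ 27.6   0.  -14.9] ang -29.795999999999985
th 0.8 lin [ 32.9   0.  -16.1] ang -34.37999999999999
th 0.72 lin [ 38.3   0.  -16.8] ang -38.96399999999999
th 0.64 lin [ 43.8   0.  -17.1] ang -43.54799999999999
th 0.56 lin [ 49.3   0.  -17. ] ang -48
th 0.48 lin [ 55.2   0.  -16. ] ang -48
th 0.4 lin [ 60.9   0.  -14.4] ang -48
th 0.32 lin [ 66.5   0.  -12.5] ang -48
th 0.24 lin [ 72.    0.  -10.1] ang -48
th 0.16 lin [77.2  0.  -7.2] ang -48
th 0.08 lin [82.2  0.  -4. ] ang -48
th 0.0 lin [86.9  0.  -0.3] ang -48
```

View pics/s19.png

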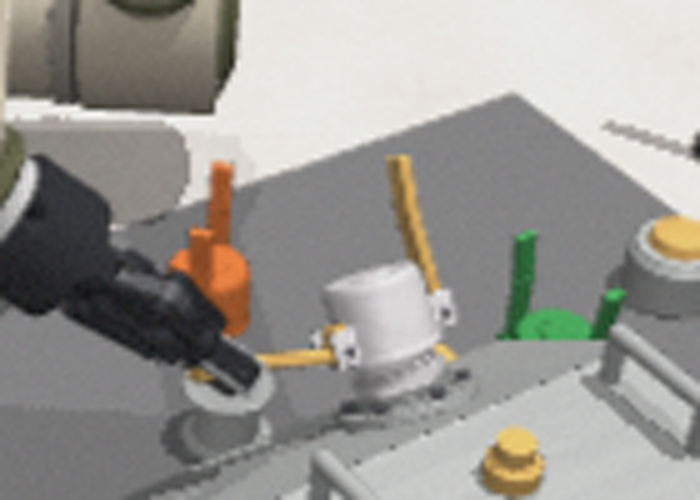

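>>> servo_tool(commands=[{"linear": [3.2, 0, -2.8], "angular": [0, -6, 0], "gripper": -1}, {"linear": [7.6, 0, -6], "angular": [0, -11, 0], "gripper": -1}, {"linear": [12.3, 0, -8.8], "angular": [0, -16, 0], "gripper": -1}, {"linear": [17.2, 0, -11.2], "angular": [0, -20.5, 0], "gripper": -1}, {"linear": [22.3, 0, -13.3], "angular": [0, -25, 0], "gripper": -1}, {"linear": [22.3, 0, -13.3], "angular": [0, -25, 0], "gripper": -1}])

```text
time_s: 20.8
position: [0.5501, -0.0058, 0.2056]
tool_rot: [[-0.149, 0.817, 0.556], [0.967, 0.002, 0.256], [0.209, 0.576, -0.79]]
ft_force: [0.3, -2.4, -0.9]
grip_width: 0.0151
```

Run:
```python
from arc import *
o=env.observe(); print(o["grip_width"],Rn.T@o["ft_force"])
ths=np.arange(.88,-.12,-.08)
arc(-1,[(t,max(15-(.96-t)*57.3,-3),.000) for t in ths],15)
s=shot("scene");crop(s,"s20.png",290,120,430,220,5)
```

```text
0.015059010326589982 [-2.41140481 -0.22615929  0.9193148 ]
l 0.07368171409117004 th0 0.9530312642014093 y 0.5684988969366921
th 0.88 lin [ 3.6 -0.  -3.3] ang -4.583999999999998
th 0.8 lin [ 7.9  0.  -6.6] ang -9.167999999999996
th 0.72 lin [12.5  0.  -9.6] ang -13.751999999999992
th 0.64 lin [ 17.3   0.1 -12.1] ang -18
th 0.56 lin [ 22.8   0.1 -14.1] ang -18
th 0.48 lin [ 28.5   0.1 -15.6] ang -18
th 0.4 lin [ 34.3   0.1 -16.7] ang -18
th 0.32 lin [ 40.2   0.1 -17.3] ang -18
th 0.24 lin [ 46.1   0.1 -17.4] ang -18
th 0.16 lin [ 52.    0.1 -17.1] ang -18
th 0.08 lin [ 57.8   0.2 -16.2] ang -18
th 0.0 lin [ 63.6   0.2 -15. ] ang -18
th -0.08 lin [ 69.2   0.2 -13.2] ang -18
```

View pics/s20.png

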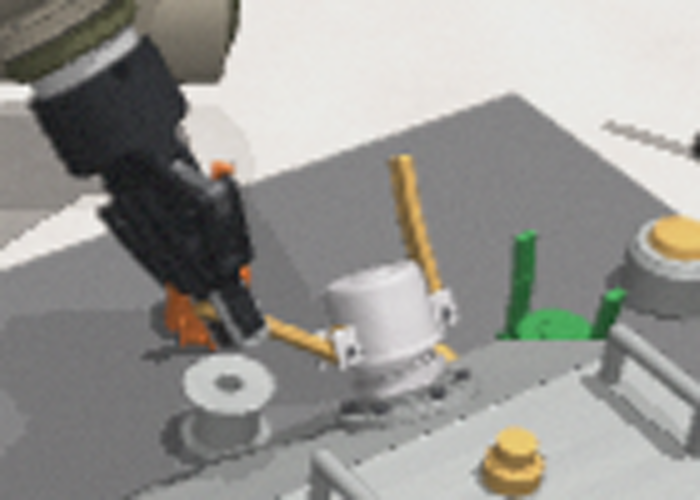

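>>> servo_tool(commands=[{"linear": [3.6, 0, -3.3], "angular": [0, -5, 0], "gripper": -1}, {"linear": [7.9, 0, -6.6], "angular": [0, -9, 0], "gripper": -1}, {"linear": [12.5, 0, -9.6], "angular": [0, -14, 0], "gripper": -1}, {"linear": [17.3, 0, -12.1], "angular": [0, -18, 0], "gripper": -1}, {"linear": [22.8, 0, -14.1], "angular": [0, -18, 0], "gripper": -1}, {"linear": [28.5, 0, -15.6], "angular": [0, -18, 0], "gripper": -1}, {"linear": [34.3, 0, -16.7], "angular": [0, -18, 0], "gripper": -1}, {"linear": [40.2, 0, -17.3], "angular": [0, -18, 0], "gripper": -1}, {"linear": [40.2, 0, -17.3], "angular": [0, -18, 0], "gripper": -1}])

```text
time_s: 21.75
position: [0.5348, 0.0281, 0.2268]
tool_rot: [[0.03, 0.819, 0.573], [0.999, -0.001, -0.052], [-0.042, 0.574, -0.818]]
ft_force: [2.5, -1.6, -1.3]
grip_width: 0.0155
```

Run:
```python
from arc import *
o=env.observe(); print(o["grip_width"],Rn.T@o["ft_force"])
arc(-1,[(t,-3,.000) for t in (.24,.16,.08,0,-.04,-.08,-.12)],-3)
s=shot("scene");crop(s,"s21.png",290,120,430,220,5)
```

```text
0.015511595858520178 [-1.55815899  1.36174705  2.47961063]
l 0.07297794246955255 th0 0.3303940965284177 y 0.5681241273646201
th 0.24 lin [ 6.2 -0.  -2.2] ang 0
th 0.16 lin [11.9 -0.  -3.6] ang 0
th 0.08 lin [17.6 -0.  -4.6] ang 0
th 0 lin [23.4 -0.  -5.2] ang 0
th -0.04 lin [26.4 -0.  -5.3] ang 0
th -0.08 lin [29.3 -0.  -5.2] ang 0
th -0.12 lin [32.2 -0.  -5.1] ang 0
```

View pics/s21.png

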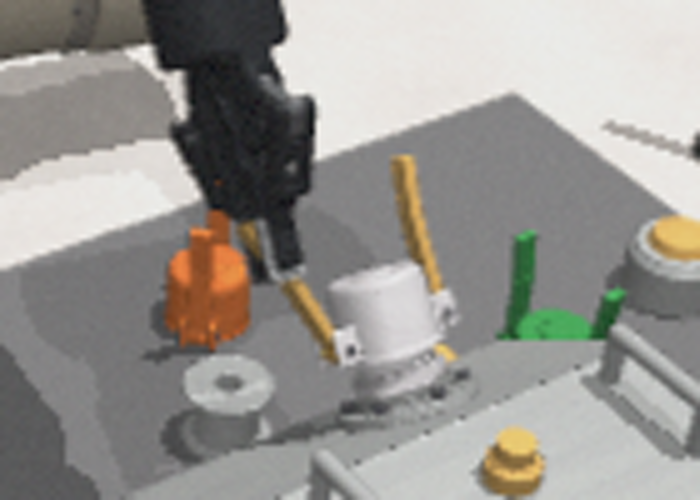

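>>> servo_tool(commands=[{"linear": [6.2, 0, -2], "angular": [0, 0, 0], "gripper": -1}, {"linear": [11.9, 0, -3.4], "angular": [0, 0, 0], "gripper": -1}, {"linear": [17.6, 0, -4.4], "angular": [0, 0, 0], "gripper": -1}, {"linear": [23.4, 0, -5], "angular": [0, 0, 0], "gripper": -1}, {"linear": [26.4, 0, -5], "angular": [0, 0, 0], "gripper": -1}, {"linear": [26.4, 0, -5], "angular": [0, 0, 0], "gripper": -1}])

```text
time_s: 22.4
position: [0.5326, 0.0548, 0.2301]
tool_rot: [[0.03, 0.818, 0.574], [0.999, 0.0, -0.053], [-0.043, 0.575, -0.817]]
ft_force: [-0.9, -4.2, 3.2]
grip_width: 0.0149
```

Run:
```python
from arc import *
o=env.observe(); print(o["grip_width"],Rn.T@o["ft_force"])
arc(-1,[(t,-3,.000) for t in (0,-.04,-.08,-.12)],-3)
s=shot("scene");crop(s,"s22.png",290,120,430,220,5)
```

```text
0.014867809893195057 [-4.18049165  1.11114566 -3.16195094]
l 0.07304689686006094 th0 -0.04150006897840553 y 0.5682828225447607
th 0 lin [-3.  -0.   0.1] ang 0
th -0.04 lin [-0.1 -0.   0. ] ang 0
th -0.08 lin [ 2.8 -0.   0. ] ang 0
th -0.12 lin [ 5.7 -0.   0.2] ang 0
```

View pics/s22.png

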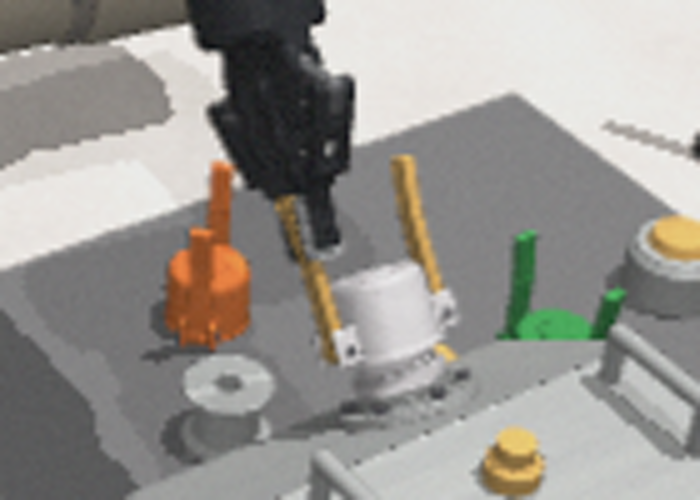

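Push on in small steps until it stops.

>>> servo_tool(commands=[{"linear": [2, 0, 0], "angular": [0, 0, 0], "gripper": -1}, {"linear": [4, 0, 0], "angular": [0, 0, 0], "gripper": -1}, {"linear": [4, 0, 0], "angular": [0, 0, 0], "gripper": -1}])

```text
time_s: 22.75
position: [0.5326, 0.0571, 0.2305]
tool_rot: [[0.031, 0.818, 0.574], [0.998, 0.001, -0.056], [-0.047, 0.575, -0.817]]
ft_force: [-9.2, -18.5, 9.4]
grip_width: 0.0152
```

Run:
```python
from arc import *
o=env.observe(); print(o["grip_width"],Rn.T@o["ft_force"])
arc(-1,[],-3)
```

```text
0.015221321583221823 [-18.46722854  -2.16852762 -12.9909218 ]
l 0.07351871544900207 th0 -0.07305304370326249 y 0.5684806893946979
```

>>> servo_tool(commands=[{"linear": [1.5, 0, 0], "angular": [0, 0, 0], "gripper": -1}, {"linear": [3, 0, 0], "angular": [0, 0, 0], "gripper": -1}, {"linear": [3, 0, 0], "angular": [0, 0, 0], "gripper": -1}])

```text
time_s: 23.05
position: [0.5327, 0.0596, 0.2309]
tool_rot: [[0.032, 0.818, 0.575], [0.998, 0.001, -0.057], [-0.047, 0.575, -0.816]]
ft_force: [-13.6, -23.7, 14.0]
grip_width: 0.0148
```

Run:
```python
from arc import *
o=env.observe(); print(o["grip_width"],Rn.T@o["ft_force"])
arc(-1,[],-3)
```

```text
0.014842502879745693 [-23.68920331  -3.0958604  -19.28823187]
l 0.07402902114031412 th0 -0.10588670689668354 y 0.5687895216952364
```

>>> servo_tool(commands=[{"linear": [-2, 0, 0], "angular": [0, 0, 0], "gripper": -1}, {"linear": [-2, 0, 0], "angular": [0, 0, 0], "gripper": -0.2}, {"linear": [-2, 0, 0], "angular": [0, 0, 0], "gripper": -0.2}, {"linear": [-2, 0, 0], "angular": [0, 0, 0], "gripper": -0.2}, {"linear": [-2, 0, -30], "angular": [0, 0, 0], "gripper": -0.2}, {"linear": [-2, 0, -60], "angular": [0, 0, 0], "gripper": -0.2}, {"linear": [10, 0, -80], "angular": [0, 3, 0], "gripper": -0.2}, {"linear": [20, 0, -80], "angular": [0, 3, 0], "gripper": -0.2}, {"linear": [20, 0, -80], "angular": [0, 3, 0], "gripper": -0.2}])

```text
time_s: 23.95
position: [0.4873, 0.0866, 0.2944]
tool_rot: [[-0.001, 0.818, 0.575], [1.0, 0.0, 0.0], [0.0, 0.575, -0.818]]
ft_force: [-0.1, 0.5, -0.5]
grip_width: 0.0341
```

Run:
```python
from h import *
o=env.observe(); print(Rn.T@o["position"],Rn.T@o["ft_force"])
w=shot("wrist"); s=shot("scene"); t=shot("top")
a=cv2.resize(w["frame"][110:260,260:380],None,fx=4,fy=4,interpolation=2)
b=cv2.resize(s["frame"][140:210,340:392],None,fx=8,fy=8,interpolation=2)
b=cv2.copyMakeBorder(b,0,max(0,a.shape[0]-b.shape[0]),0,0,0)[:a.shape[0]]
cv2.imwrite("pics/c23.png",np.hstack([a,b][:2])[:600,:])
K=lambda P:(480+(proj(s,Rn@P)-[340,140])*8).round(0)[0]-[0,480]
W=lambda P:((proj(w,Rn@P)-[260,110])*4).round(0)[0]
print("axis top wrist",W(np.array([.0862,.5705,.1464])))
for sg in(1,-1):
  print("pin",K(np.array([.0862+sg*.034,.5705+.0125,.182])))
  for th in (0,.06,.12):
    P=np.array([.0862+sg*(.034+.093*np.sin(th)+.0066*np.cos(th)),.5705,.182-.093*np.cos(th)+.0066*np.sin(th)]); print(sg,th,"tip scene",K(P),"wrist",W(P))
```

```text
[0.08661449 0.56804239 0.03837767] [ 0.46762069 -0.36505891  0.38372399]
axis top wrist [255. 360.]
pin [793. 340.]
1 0 tip scene [720.  88.] wrist [259. 228.]
1 0.06 tip scene [732.  86.] wrist [260. 190.]
1 0.12 tip scene [745.  84.] wrist [260. 151.]
pin [639. 400.]
-1 0 tip scene [533. 154.] wrist [258. 702.]
-1 0.06 tip scene [520. 160.] wrist [257. 728.]
-1 0.12 tip scene [508. 167.] wrist [257. 752.]
```

View pics/c23.png

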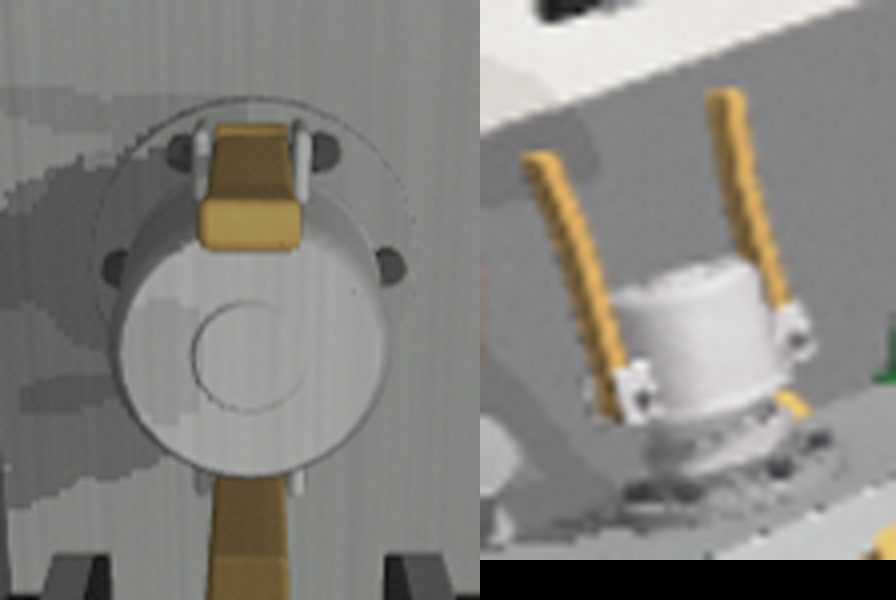

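Run:
```python
from h import *
o=env.observe(); print(o["q"])
Rv=np.array([[1,0,0],[0,-1,0],[0,0,-1.]]).T
print(delta([.517,-.145,.20],Rv))
```

```text
[ -5.30793068   1.49320654 100.12802029   4.38540353  43.5880168
  -7.5265104 ]
(array([-230.7,  -29.5,   93.5]), array([ 27.41, -27.39,  86.93]))
```

>>> servo_tool(commands=[{"linear": [-45, 0, -15], "angular": [0, 0, 0], "gripper": -0.1}, {"linear": [-90, 0, -20], "angular": [0, 0, 0], "gripper": -0.1}, {"linear": [-135, 0, -20], "angular": [2.3, -2.3, 7.2], "gripper": -0.1}, {"linear": [-180, -5, -20], "angular": [4.6, -4.6, 14.5], "gripper": -0.1}, {"linear": [-231, -29.5, 0], "angular": [6.9, -6.9, 21.7], "gripper": -0.1}, {"linear": [-231, -29.5, 20], "angular": [9.1, -9.1, 29], "gripper": -0.1}, {"linear": [-231, -29.5, 40], "angular": [11.4, -11.4, 36.2], "gripper": -0.1}, {"linear": [-231, -29.5, 60], "angular": [13.7, -13.7, 43.5], "gripper": -0.1}, {"linear": [-231, -29.5, 80], "angular": [16, -16, 50.7], "gripper": -0.1}, {"linear": [-231, -29.5, 93], "angular": [18.3, -18.3, 58], "gripper": -0.1}, {"linear": [-231, -29.5, 93], "angular": [20.6, -20.6, 65.2], "gripper": -0.1}, {"linear": [-231, -29.5, 93], "angular": [22.8, -22.8, 72.5], "gripper": -0.1}, {"linear": [-231, -29.5, 93], "angular": [25.1, -25.1, 79.7], "gripper": -0.1}, {"linear": [-231, -29.5, 93], "angular": [27.4, -27.4, 86.9], "gripper": -0.1}, {"linear": [-231, -29.5, 93], "angular": [27.4, -27.4, 86.9], "gripper": -0.1}, {"linear": [-231, -29.5, 93], "angular": [27.4, -27.4, 86.9], "gripper": -0.1}])

```text
time_s: 25.7
position: [0.5167, -0.1456, 0.2005]
tool_rot: [[1.0, 0.003, 0.001], [0.003, -1.0, -0.001], [0.001, 0.001, -1.0]]
ft_force: [-0.4, -1.2, 0.2]
grip_width: 0.0386
```

Run:
```python
from h import *
import pickle
o=env.observe(); print(o["position"],o["q"])
w=shot("wrist"); cv2.imwrite("pics/w24.png",w["frame"]); pickle.dump(w,open("w24.pkl","wb"))
for n,P in (("stem",[.6015,-.1445,.09]),("grip",[.5165,-.1445,.0955]),("end",[.4875,-.1445,.0955])): print(n,proj(w,P))
```

```text
[ 0.51670377 -0.14557533  0.20045579] [-2.83791273e+01  2.24369767e+01  8.06193172e+01  2.59563750e-03
  7.68638335e+01  6.14539846e+01]
stem [[319.34388938  88.82353593]]
grip [[319.1404637 202.3219025]]
end [[319.09594995 235.54967382]]
```

View pics/w24.png

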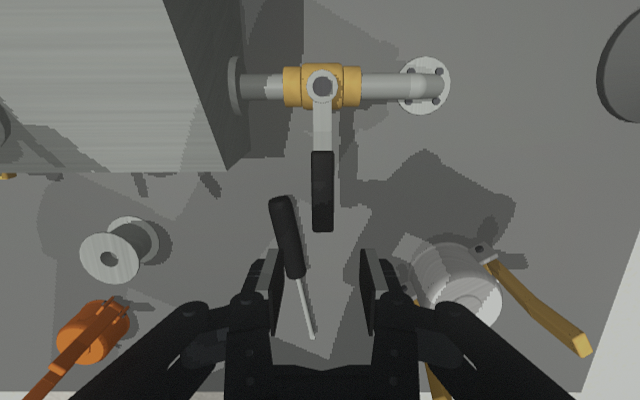

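>>> servo_tool(commands=[{"linear": [1, 1, 40], "angular": [0, 0, 0], "gripper": -0.1}, {"linear": [1, 1, 80], "angular": [0, 0, 0], "gripper": -0.1}, {"linear": [1, 1, 105], "angular": [0, 0, 0], "gripper": -0.1}, {"linear": [1, 1, 110], "angular": [0, 0, 0], "gripper": -0.1}, {"linear": [1, 1, 110], "angular": [0, 0, 0], "gripper": -0.1}, {"linear": [1, 1, 110], "angular": [0, 0, 0], "gripper": -1}, {"linear": [1, 1, 110], "angular": [0, 0, 0], "gripper": -1}, {"linear": [1, 1, 110], "angular": [0, 0, 0], "gripper": -1}, {"linear": [1, 1, 110], "angular": [0, 0, 0], "gripper": -1}], force=30)

```text
time_s: 26.65
position: [0.5186, -0.1467, 0.0927]
tool_rot: [[1.0, 0.001, 0.004], [0.001, -1.0, -0.002], [0.004, 0.002, -1.0]]
ft_force: [-0.9, 0.8, 8.1]
grip_width: 0.017
```

Run:
```python
from h import *
o=env.observe(); print(o["position"],o["ft_force"],o["grip_width"])
P=o["position"]; C=np.array([.6028,P[1]]); r=C[0]-P[0]; print(r)
for a in range(8,97,8): print(a, (r*(1-np.cos(np.deg2rad(a)))*1000).round(1),(r*np.sin(np.deg2rad(a))*1000).round(1))
w=shot("wrist"); cv2.imwrite("pics/w25.png",w["frame"])
```

```text
[ 0.51855961 -0.14665746  0.09269662] [-0.87625066  0.83127498  8.14776975] 0.0169825695267391
0.08424039472053191
8 0.8 11.7
16 3.3 23.2
24 7.3 34.3
32 12.8 44.6
40 19.7 54.1
48 27.9 62.6
56 37.1 69.8
64 47.3 75.7
72 58.2 80.1
80 69.6 83.0
88 81.3 84.2
96 93.0 83.8
```

View pics/w25.png

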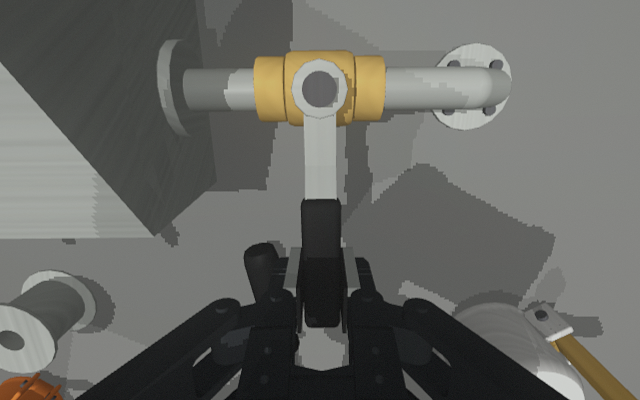

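>>> servo_tool(commands=[{"linear": [0.8, 11.7, -1], "angular": [0, 0, -8], "gripper": -1}, {"linear": [3.3, 23.2, -1], "angular": [0, 0, -16], "gripper": -1}, {"linear": [7.3, 34.3, -1], "angular": [0, 0, -24], "gripper": -1}, {"linear": [12.8, 44.6, -1], "angular": [0, 0, -32], "gripper": -1}, {"linear": [19.7, 54.1, -1], "angular": [0, 0, -40], "gripper": -1}, {"linear": [19.7, 54.1, -1], "angular": [0, 0, -40], "gripper": -1}])

```text
time_s: 27.3
position: [0.539, -0.2007, 0.0928]
tool_rot: [[0.764, 0.646, 0.004], [0.646, -0.764, -0.0], [0.003, 0.003, -1.0]]
ft_force: [4.4, 4.3, 0.3]
grip_width: 0.0166
```

Run:
```python
from h import *
o=env.observe(); print(o["position"],o["ft_force"],o["wrist_torque"],o["grip_width"],o["tool_rot"][:,0])
R0=o["tool_rot"];P=o["position"];C=np.array([.6028,-.1467]);v=C-P[:2];r=np.hypot(*v);a0=np.rad2deg(np.arctan2(v[1],v[0]));print(r,a0)
for a in list(range(48,97,8))+[92]:
  t=np.deg2rad(a);d=np.array([C[0]-r*np.cos(t)-P[0],C[1]-r*np.sin(t)-P[1],0]);print(a,(R0.T@d*1000).round(1), -(a-a0))
```

```text
[ 0.53901569 -0.20073756  0.0928019 ] [4.40689363 4.34508772 0.3015845 ] [ 0.68983169 -0.58294102  0.21365148] 0.01663151879280946 [0.76364016 0.64563362 0.0033061 ]
0.08359722286028808 40.27100725381371
48 [ 0.8 11.2  0. ] -7.728992746186293
56 [ 3.2 22.7  0.1] -15.728992746186293
64 [ 7.1 33.6  0.1] -23.728992746186293
72 [12.5 44.   0.2] -31.728992746186293
80 [19.4 53.4  0.2] -39.72899274618629
88 [27.4 61.8  0.3] -47.72899274618629
96 [36.6 69.   0.3] -55.72899274618629
92 [31.9 65.6  0.3] -51.72899274618629
```

>>> servo_tool(commands=[{"linear": [0.8, 11.2, 0], "angular": [0, 0, -8], "gripper": -1}, {"linear": [3.2, 22.7, 0], "angular": [0, 0, -16], "gripper": -1}, {"linear": [7.1, 33.6, 0], "angular": [0, 0, -24], "gripper": -1}, {"linear": [12.5, 44, 0], "angular": [0, 0, -32], "gripper": -1}, {"linear": [19.4, 53.4, 0], "angular": [0, 0, -40], "gripper": -1}, {"linear": [27.4, 61.8, 0], "angular": [0, 0, -48], "gripper": -1}, {"linear": [32, 65.6, 0], "angular": [0, 0, -50], "gripper": -1}, {"linear": [32, 65.6, 0], "angular": [0, 0, -50], "gripper": -1}])

```text
time_s: 28.1
position: [0.6036, -0.2298, 0.0928]
tool_rot: [[-0.0, 1.0, -0.001], [1.0, 0.0, 0.0], [0.0, -0.001, -1.0]]
ft_force: [-5.4, 1.9, 4.0]
grip_width: 0.0169
```

Run:
```python
from h import *
o=env.observe(); print(o["position"],o["ft_force"],o["wrist_torque"],o["tool_rot"][:,0])
P=o["position"];C=np.array([.6028,-.1467]);v=C-P[:2];print(np.hypot(*v),np.rad2deg(np.arctan2(v[1],v[0])))
w=shot("wrist"); cv2.imwrite("pics/w26.png",w["frame"])
```

```text
[ 0.60357938 -0.22975348  0.09279234] [-5.37546438  1.85026723  4.04850977] [0.43667014 0.79415455 0.19267643] [-4.24903250e-04  9.99999907e-01  7.43570316e-05]
0.08305713186863777 90.53765393936962
```

View pics/w26.png

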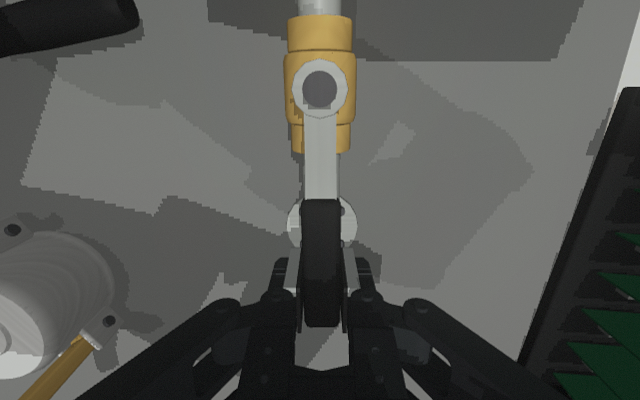

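>>> servo_tool(commands=[{"linear": [0, 1.5, 0], "angular": [0, 0, -1], "gripper": -1}, {"linear": [0, 3, 0], "angular": [0, 0, -2], "gripper": -1}, {"linear": [0, 3, 0], "angular": [0, 0, -2], "gripper": -1}])

```text
time_s: 28.45
position: [0.604, -0.2297, 0.0927]
tool_rot: [[-0.033, 0.999, -0.007], [0.999, 0.033, 0.002], [0.002, -0.007, -1.0]]
ft_force: [-18.3, 3.0, 8.1]
grip_width: 0.0169
```

Run:
```python
from h import *
o=env.observe(); print(o["position"],o["ft_force"],o["wrist_torque"],o["tool_rot"][:,0])
```

```text
[ 0.6040418  -0.22967833  0.09269195] [-18.29825402   3.02326564   8.10090963] [ 0.52131569  2.75238924 -0.71461994] [-0.03252829  0.99946914  0.00183038]
```

>>> servo_tool(commands=[{"linear": [0, -2.5, 0], "angular": [0, 0, 2], "gripper": -1}, {"linear": [0, -2.5, 0], "angular": [0, 0, 2], "gripper": -0.1}, {"linear": [0, -2.5, 0], "angular": [0, 0, 2], "gripper": -0.1}, {"linear": [0, -2.5, 0], "angular": [0, 0, 2], "gripper": -0.1}, {"linear": [0, -2.5, -40], "angular": [0, 0, 2], "gripper": -0.1}, {"linear": [0, -2.5, -80], "angular": [0, 0, 2], "gripper": -0.1}, {"linear": [0, -2.5, -120], "angular": [0, 0, 2], "gripper": -0.1}, {"linear": [-40, -40, -170], "angular": [0, 0, 2], "gripper": -0.1}, {"linear": [-40, -80, -180], "angular": [0, 0, 2], "gripper": -0.1}, {"linear": [-40, -120, -180], "angular": [0, 0, 2], "gripper": -0.1}, {"linear": [-40, -120, -180], "angular": [0, 0, 2], "gripper": -0.1}, {"linear": [-40, -120, -180], "angular": [0, 0, 2], "gripper": -0.1}])

```text
time_s: 29.65
position: [0.4882, -0.2746, 0.2728]
tool_rot: [[0.001, 1.0, 0.002], [1.0, -0.001, -0.001], [-0.001, 0.002, -1.0]]
ft_force: [0.1, 1.0, -0.3]
grip_width: 0.0383
```

Run:
```python
from h import *
o=env.observe(); print(o["position"],o["ft_force"])
s=shot("scene");crop(s,"s30.png",190,120,450,270,3); t=shot("top"); crop(t,"t30.png",180,100,430,280,3)
c=s["frame"]; cv2.imwrite("pics/s30b.png",cv2.resize(c[140:210,340:392],None,fx=8,fy=8,interpolation=2))
```

```text
[ 0.48816906 -0.27456774  0.27276885] [ 0.13717016  1.02548583 -0.2859314 ]
```

View pics/s30.png

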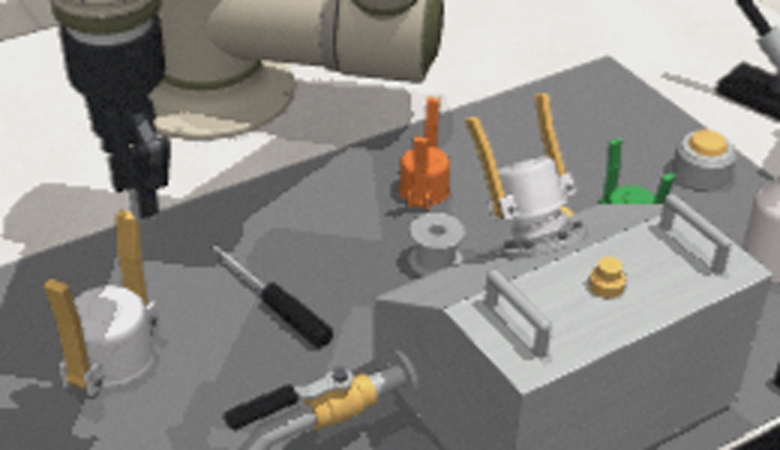

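View pics/t30.png

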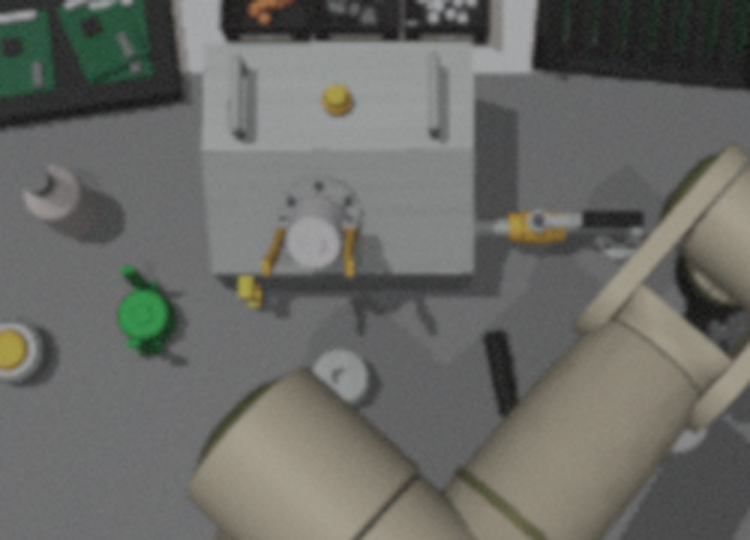

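View pics/s30b.png

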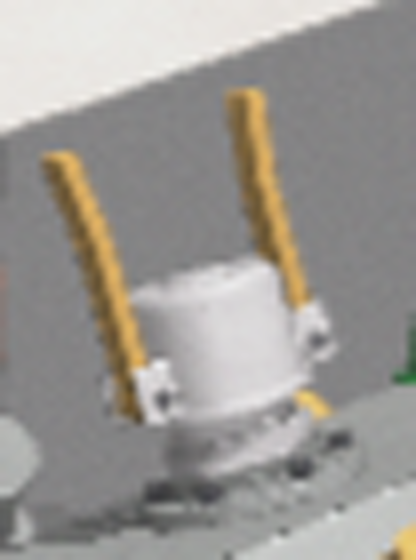

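Run:
```python
from h import *
t=shot("top"); s=shot("scene"); crop(t,"t31.png",255,155,315,205,12)
for sg in(1,-1):
  for th in (-.05,0,.05,.1):
    f=lambda l,d:Rn@np.array([.0862+sg*(.034+l*np.sin(th)+d*np.cos(th)),.5705,.182-l*np.cos(th)+d*np.sin(th)])
    g=lambda X:((proj(t,X)-[255,155])*12).round(0)[0]
    print(sg,th,"pin",g(f(0,0)),"mid",g(f(.05,.001)),"tip",g(f(.093,.0066)))
print("captop",((proj(t,Rn@np.array([.0862,.5705,.1464]))-[255,155])*12).round(0))
```

```text
1 -0.05 pin [239. 248.] mid [223. 326.] tip [187. 398.]
1 0 pin [239. 248.] mid [212. 326.] tip [168. 397.]
1 0.05 pin [239. 248.] mid [202. 325.] tip [149. 396.]
1 0.1 pin [239. 248.] mid [192. 325.] tip [130. 395.]
-1 -0.05 pin [506. 248.] mid [486. 326.] tip [488. 398.]
-1 0 pin [506. 248.] mid [497. 326.] tip [508. 398.]
-1 0.05 pin [506. 248.] mid [507. 326.] tip [527. 397.]
-1 0.1 pin [506. 248.] mid [517. 326.] tip [547. 396.]
captop [[360. 303.]]
```

View pics/t31.png

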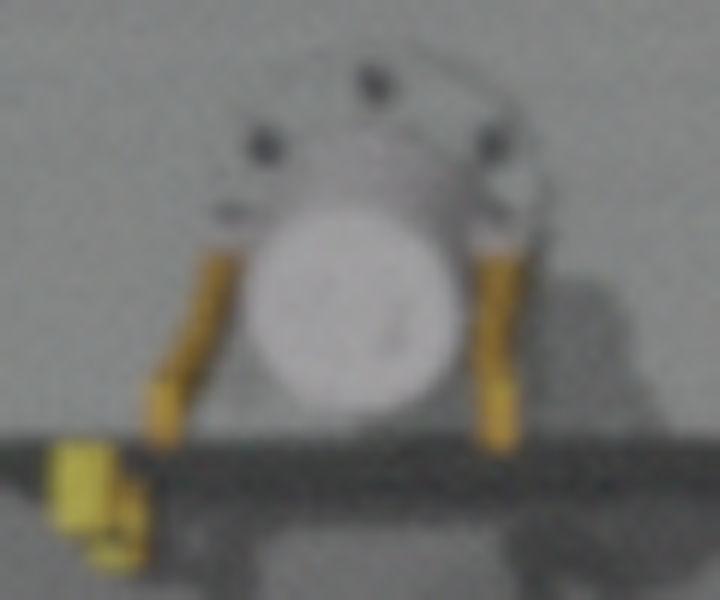

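Run:
```python
from rig import env
print(env.observe()["ft_force"],env.observe()["time_s"]); print(env.close_job())
```

```text
[ 0.36224331  0.66217559 -0.70396515] 29.85
the job is handed in; nothing more can be done
None
```

The job is handed in at 29.9 s: the smaller cap is on the filler neck, both cam arms are shut, and the feed valve is open.

- **Cap:** I picked the aluminium cap with brass arms and left the green and orange look-alikes alone. With both arms still out, I pushed it on until it met a hard stop. That stop was at z = 0.1724 along the neck, against 0.172 predicted, with about 39 N of push.
- **Cam arms:** I swung in the left arm (+y side), then the right. Each was pushed until it resisted at about 20 N or more.
- **Valve:** Only then did I turn the lever 90°, until it met its stop. It took 18 N with only 0.5 mm more movement, and the camera shows it in line with the pipe.

**Last checks:** The top camera shows both arm tips within about 3 pixels (enlarged 12 times) of where fully shut arms should be, or about 0.01 rad. In the scene camera both tips sit about 1 pixel off in the same direction, which points to a calibration offset rather than an arm left open. The arms are bent outwards, so I worked out their shut shape from the larger cap's shut arms. That makes the angle an estimate, not a direct reading.

The larger cap, spool and screwdriver look unmoved in the final pictures, and so do the look-alikes. The gripper was clear of everything, with under 1.1 N on the wrist.

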